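Lock the service cover of a bench power supply with the blade key

ROBOT

A 6-joint arm with a two-finger parallel gripper is mounted at the origin on the work surface. World frame = base frame: x ahead of the robot, y to its left, z up, the work surface at z = 0. Lengths are in m, angles in degrees, forces in N, time in s.
With the tool pointing down it reaches from about 0.275 to 1 m from the base axis. Payload 8.4 kg.
Tool frame: the origin (TCP) lies on the centre line of the jaws, within the pads' length; the fingertips stand 8 mm ahead of it and the grasp point (between the pads) lies 11 mm behind it; z points along the fingers, y is the direction in which the jaws open and shut (so a half turn about z gives the same grasp; the last joint's range is limited). The gripper opens to 85 mm and grips with 20 to 120 N. Pads are 22 mm wide; open, the fingers measure 114 mm over their backs; the gripper's body (76 mm by 85 mm) begins 54 mm behind the grasp point. The pads swing forward as they close: fully open they stand 13 mm farther back than shut.
Start: joints at [-66.371, 20.225, 93.587, -0, 66.188, -0.138], TCP at [0.252, -0.572, 0.211] pointing down, gripper open.
Joint ranges: [-150.9, 150.9], [-52.94, 120.26], [3.33, 152.33], [-74.26, 254.26], [0, 154.13], [-172.89, 172.89]. Speed limits (degrees/s): [127.2, 127.2, 159.86, 180, 180, 180].

INTERFACE

Orientations are given as [roll, pitch, yaw] about the fixed x, y, z axes, in that order (R = Rz(yaw) Ry(pitch) Rx(roll)).
In Python, from rig import telemetry, eyes, ticket gives the robot as it stands.
- The arm moves only by the shell command python3 -m creep 'ROWS' [FORCE]. ROWS is JSON, one flat list of numbers, 7 for each row, row after row: the shift along the world's x, y, z each as a share of 0.5 m, from -1 to 1, then the turn, a rotation vector about the world's x, y, z each as a share of 90 degrees, from -1 to 1, then the opening, from 0 (shut) to 1 (fully open). In form: [tx, ty, tz, rx, ry, rz, claw, tx, ty, tz, rx, ry, rz, claw, ...]. A call has 1 to 20 rows; each row shifts and turns the pose as measured when the row begins; what a row does not reach is not made up. A row lasts 1/8 s, in which the tool goes at most 62.5 mm and 10.7 degrees, less where a joint would pass 70% of its speed; a pose out of reach is approached as far as the arm can. A call with a number of a shift or a turn outside -1 to 1 is refused whole. A call with a gripper value outside its range is refused whole. The fingers move at their own pace and stop on an object; FORCE is the grip in N (left out, the last holds). Time passes only in rows, so rows that do not move let the fingers close. It gives the time, the measured TCP pose, the force and the opening at its end, in the units of the state.
- telemetry.read_state(): the state, without advancing time (a new reading comes with each control period).
- eyes.camera(name): name is "scene" or "top" or "wrist"; returns (picture, depth): 384x512x3 uint8, red, green, blue; 384x512 float32, m along the optical axis (not along the pixel's ray), 0 where there is no reading.
- eyes.calibration(name): a dict with "camera_matrix" (3x3 intrinsics, pixels), "view" (4x4, takes a point from world to camera coordinates). Camera axes: x right, y up, looking along -z (the intrinsics and any distortion apply to the point x, -y, -z); pixel columns grow to the right and rows downward; lengths in m; the calibration is good to about 2 mm. A picture is of the moment at which its call begins: read the wrist's pose just before it. calibration takes no time and is no camera call; for the wrist camera it gives the pose at the moment of the call.
- ticket.sign_off(): hands the job in, once; it reports no verdict.
The state is a dict: "time_s": time; "joints": joint angles; "joint_velocities": joint speeds; "effort": joint torques, N m; "position": TCP position; "tcp_rot": TCP orientation; "contact_force": force on the tool from outside, world axes, zero at the start; "torque": the same for the moment, N m; "gripper_width": finger opening in m.
Only numpy, scipy, OpenCV 4.12 (cv2) and the standard library are available. Lean on these libraries where they do the work, as an engineer would, in place of code of your own. Each camera call takes 0.05 s, during which the arm holds its last target.

TASK

Take the blade key from its stand, put its blade into the slot of the cam in the middle of the power supply's service cover, and turn the cam clockwise until it seats at its stop and the cover is drawn down flush; be gentle, never wrench or press hard (stay well under 30 N), and touch the power supply only with the key. Then stand the key back in its stand, let go of it, and leave everything else on the bench where it is.

Things in the scene. Friction and masses are not known exactly. Their poses are not given: they have to be found in the camera images.
- housing: bench power supply, fixed grey box 240 (x) x 180 (y) x 80 mm high, origin at the middle of its underside. On top a dark frame (140 x 126 mm, its top 92 mm above the origin) surrounds the aluminium service cover (118 x 92 mm), in whose middle, straight above the origin, sits the cam
- cam_slot (a point): the cam: round steel head, 40 mm diameter, 9 mm high, in the cover's middle, one straight slot across its top, 4.5 mm wide, 6 mm deep, open at both ends. This point: on the vertical turning axis at the top of the head, 106 mm above the bench when open, 101 mm seated. Its x runs along the slot (either way round is the same), z up; it turns with the cam
- cam (a joint): turn of the cam, rad: 0 open (slot along the power supply's y), clockwise from above, rigid stop at 1.571. Starts at 0 to 0.3. Resists with 0.05 N m, 0.08 near the stop; stays where left. Turning draws cover and cam down 3.2 mm per rad (5 mm in all), so the slot sinks away from a blade held at one height. The blade has play in the slot. Over 0.3 N m at the rigid stop exceeds the 30 N
- key: blade key, about 100 g, upright in its stand. Origin: middle of the blade's lower edge; z up, x along the blade's width. Steel blade 26 (x) x 3 mm (y) up to z = 16 mm, shank 10 mm thick, collar 40 mm across at z = 40 to 46, black paddle grip 44 (x) x 14 mm (y) at z = 46 to 90; grip it from above across the 14 mm. A half turn about z is the same
- stand: fixed grey block 70 x 70 x 50 mm high, one upright hole in the middle of its top, 32 (x) x 16 mm (y), 45 mm deep. Origin: middle of its underside. The key hangs in it by its collar, which rests flat on the block's top, so that the blade's lower edge is 10 mm above the bench, the blade's width roughly along the hole's x
- tray: bystander: small white tray with two compartments, 100 x 70 x 28 mm; its origin is the middle of its underside
- multimeter: bystander: black hand meter lying flat, 150 x 75 x 43 mm; its origin is the middle of its underside
- spool: bystander: steel-coloured solder reel standing on its end, 60 mm diameter, 45 mm high; its origin is the middle of its underside
- jar: bystander: small amber jar, 52 mm diameter, 60 mm high; its origin is the middle of its underside
- screwdriver: bystander: screwdriver lying flat, 200 mm long, 26 mm thick; its origin is under its middle
- pcb: bystander: green circuit board lying flat, 100 x 150 mm, 26 mm high with its parts; its origin is the middle of its underside
Things that resemble listed ones, but are neither listed nor needed, are in the scene too. Leave any green look-alike of the key alone.

How it is judged:
By the outcome, as a careful person would: the job done as asked, in the order asked, and still so for the second after the job is handed in, with the robot touching nothing.
It also fails if it takes over 72 s, if anything falls off the work surface, if the arm or the gripper's body presses on something with over 40 N, if the wrist force passes 120 N, or if a joint passes its speed limit or range.

## Working session

There is one attempt and no reset: what is moved stays moved. The work goes in short steps, Python scripts to look and compute and a shell command to move; the robot and the scene stay as the last step left them, time stands still between calls to the robot, and variables do not carry over. Pictures are saved under pics/ and viewed, and the job is handed in when it is done.

```bash
ls; mkdir -p pics
python3 - <<'E'
from rig import telemetry, eyes
import cv2,numpy as np
print(telemetry.read_state())
for n in ["scene","top","wrist"]:
    c=eyes.calibration(n); print(n,c)
    im,d=eyes.camera(n); np.savez(f"pics/{n}0.npz",im=im,d=d,K=c["camera_matrix"],V=c["view"])
    cv2.imwrite(f"pics/{n}0.png",im[:,:,::-1])
E
```

```text
pics
{'time_s': 0.0, 'joints': array([-6.63703757e+01,  2.02628654e+01,  9.36298578e+01,  2.51216879e-04,
        6.61877666e+01, -1.40456388e-01]), 'joint_velocities': array([-0.02488083, -0.0157928 , -0.10728213, -0.1018314 ,  0.07924668,
        0.01325173]), 'effort': array([ 2.41648086e-03, -6.05246902e+01, -3.42061508e+01,  1.22931265e-04,
        9.46891465e-03, -4.33477646e-05]), 'position': array([ 0.25168389, -0.57152479,  0.21045174]), 'tcp_rot': array([-1.79919511e+02, -4.27002681e-04,  2.37699788e+01]), 'contact_force': array([ 0.76332112,  0.51302894, -0.44157043]), 'torque': array([-2.51331477e-02,  1.73559557e-02,  9.22911205e-05]), 'gripper_width': 0.08538347545600383}
scene {'camera_matrix': array([[377.52299602,   0.        , 253.2968297 ],
       [  0.        , 377.52299602, 190.96922621],
       [  0.        ,   0.        ,   1.        ]]), 'view': array([[ 0.45326143,  0.89136588, -0.00457725, -0.2736071 ],
       [-0.67394326,  0.34605337,  0.65272318,  0.30220034],
       [ 0.58339914, -0.29276943,  0.75758267, -1.40721988],
       [ 0.        ,  0.        ,  
[... 191 characters left out ...]
.        ]]), 'view': array([[ 0.0075611 , -0.9999557 , -0.00560599,  0.02138784],
       [ 0.98596066,  0.00651988,  0.16685041, -0.60156847],
       [-0.16680647, -0.00678886,  0.98596628, -1.14636322],
       [ 0.        ,  0.        ,  0.        ,  1.        ]])}
wrist {'camera_matrix': array([[307.18255511,   0.        , 259.36236195],
       [  0.        , 307.18255511, 189.9814709 ],
       [  0.        ,   0.        ,   1.        ]]), 'view': array([[ 0.40315421, -0.91512922, -0.0022778 , -0.62482198],
       [ 0.86688245,  0.38269458, -0.3194678 ,  0.04321968],
       [ 0.29322602,  0.1268202 ,  0.94759439, -0.38238115],
       [ 0.        ,  0.        ,  0.        ,  1.        ]])}
```

View pics/scene0.png

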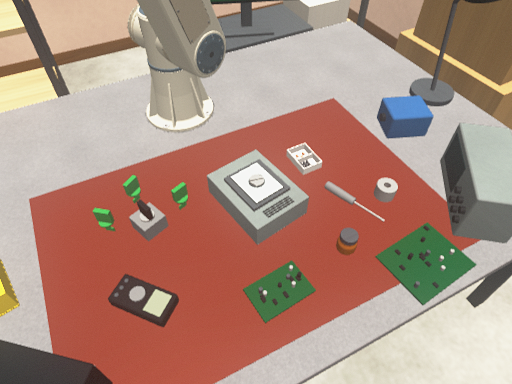

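View pics/top0.png

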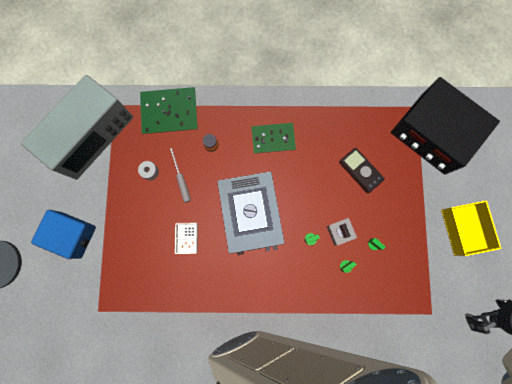

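View pics/wrist0.png

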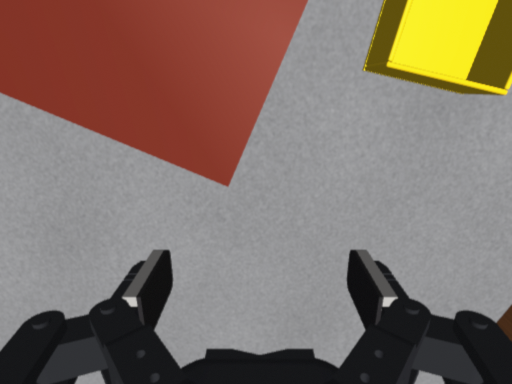

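Key candidates in the top image are the black-gripped key in the grey stand at (343,231) and green look-alikes at (312,239), (376,244) and (347,266). The description picks the one in the stand. I'll check it in a close crop and measure.

```bash
cat > h.py <<'E'
import numpy as np,cv2
def load(n):
    z=np.load(n); return z["im"],z["d"],z["K"],z["V"]
def pts(d,K,V):
    v,u=np.mgrid[:d.shape[0],:d.shape[1]]
    x=(u-K[0,2])/K[0,0]*d; y=(v-K[1,2])/K[1,1]*d
    c=np.stack([x,-y,-d,np.ones_like(d)],-1)
    w=c@np.linalg.inv(V).T
    w[d<=0]=np.nan
    return w[...,:3]
def proj(p,K,V):
    c=V@np.append(p,1); return K[0,2]+K[0,0]*c[0]/-c[2], K[1,2]-K[1,1]*c[1]/-c[2]
E
python3 - <<'E'
from h import *
for n,(u0,v0,u1,v1) in {"top":(210,165,395,285),"scene":(90,130,320,250)}.items():
    im,d,K,V=load(f"pics/{n}0.npz"); 
    c=cv2.resize(im[v0:v1,u0:u1,::-1],None,fx=3.4,fy=3.4,interpolation=cv2.INTER_CUBIC); cv2.imwrite(f"pics/{n}0c.png",c)
im,d,K,V=load("pics/top0.npz"); P=pts(d,K,V); z=P[...,2]
def reg(name,u0,v0,u1,v1,lo,hi):
    m=np.zeros(z.shape,bool); m[v0:v1,u0:u1]=1; m&=(z>lo)&(z<hi)
    q=P[m]; r=cv2.minAreaRect((q[:,:2]*1000).astype(np.float32))
    print(name,len(q),q.mean(0),r)
reg("stand",322,210,366,255,.04,.06)
reg("key grip",322,210,366,255,.07,.15)
reg("housing",205,165,295,260,.06,.085)
reg("frame",205,165,295,260,.088,.15)
reg("frame",205,165,295,260,.1,.15)
print(np.round(P[225:238:3,335:355:2,2],3))
print(np.round(P[150,230],3))
E
```

```text
stand 373 [ 0.46295692 -0.24987509  0.04919476] ((464.1897277832031, -252.11859130859375), (69.720947265625, 71.28052520751953), 21.26951026916504)
key grip 87 [ 0.46494897 -0.24928117  0.09348105] ((465.3763427734375, -251.57118225097656), (43.008880615234375, 15.35072135925293), 18.07962417602539)
housing 2418 [0.51985527 0.04979257 0.07895385] ((524.0665283203125, 50.53223419189453), (241.54762268066406, 180.1454620361328), 10.369561195373535)
frame 1594 [0.52354013 0.0507738  0.09437479] ((524.5204467773438, 50.58802795410156), (139.84072875976562, 125.99565124511719), 10.355081558227539)
frame 123 [0.52482283 0.0507616  0.10359677] ((525.6926879882812, 49.8594970703125), (91.62765502929688, 67.23453521728516), 5.744342803955078)
[[ 0.046  0.047  0.062  0.093  0.098  0.094  0.048  0.049  0.049  0.002]
 [ 0.048  0.059  0.054  0.079  0.094  0.097  0.094  0.048  0.052 -0.002]
 [ 0.044  0.056  0.055  0.064  0.091  0.099  0.098  0.05   0.052  0.053]
 [ 0.045  0.049  0.055  0.055  0.08   0.099  0.103  0.101  0.047  0.045]
 [ 0.047  0.049  0.047  0.052  0.059  0.085  0.097  0.052  0.052  0.049]]
[ 0.752  0.126 -0.002]
```

View pics/top0c.png

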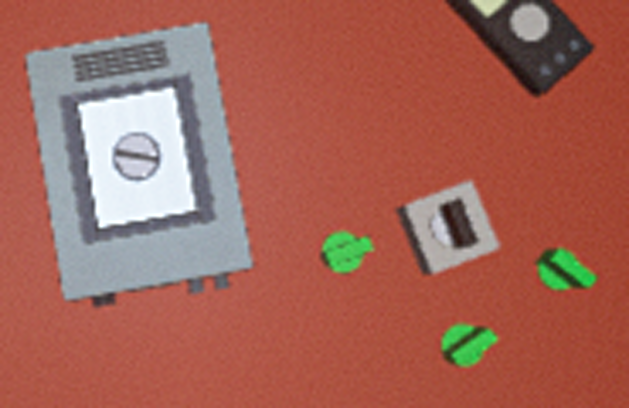

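View pics/scene0c.png

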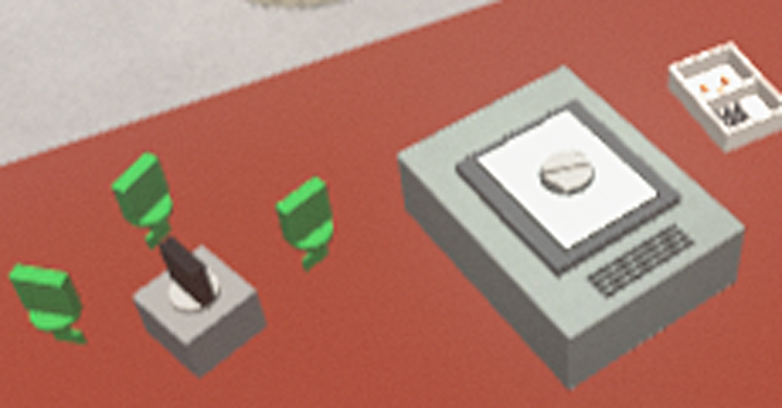

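The crop confirms it: the black paddle stands in the grey block, and the three green look-alikes are around it. The cam slot runs at about 80° in world axes, roughly 0.3 rad in from open. Next I'll move near the key for a wrist view.

```bash
python3 -m creep '[0.04,0.08,0.01,0,0,0,1, 0.04,0.08,0.01,0,0,0,1, 0.04,0.08,0.01,0,0,0,1, 0.04,0.08,0.01,0,0,0,1, 0.04,0.08,0.01,0,0,0,1, 0.04,0.08,0.01,0,0,0,1, 0.04,0.08,0.01,0,0,0,1]'
cat > look.py <<'E'
import sys
from rig import telemetry, eyes
from h import *
n=sys.argv[1]; out=sys.argv[2]
s=telemetry.read_state(); c=eyes.calibration(n)
im,d=eyes.camera(n); np.savez(f"pics/{out}.npz",im=im,d=d,K=c["camera_matrix"],V=c["view"]); cv2.imwrite(f"pics/{out}.png",im[:,:,::-1])
f=lambda a:np.round(a,4).tolist()
print(s["time_s"],f(s["position"]),f(s["tcp_rot"]),f(s["contact_force"]),s["gripper_width"])
E
python3 look.py wrist w1
```

```text
time_s: 1.02
position: [0.3928, -0.2846, 0.2444]
tcp_rot: [-179.8, 0.0, 23.5]
contact_force: [0.6, -0.7, 0.8]
gripper_width: 0.0857
1.025 [0.3928, -0.2846, 0.2444] [-179.8041, 0.0223, 23.4656] [0.5516, -0.6981, 0.7556] 0.08571932964568832
```

View pics/w1.png

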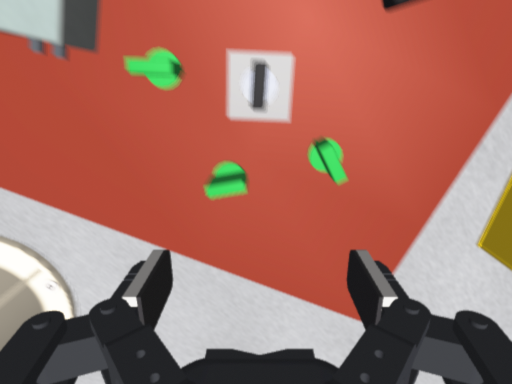

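```bash
cat > reg.py <<'E'
from h import *
def reg(P,box,lo,hi,mask=None):
    u0,v0,u1,v1=box; z=P[...,2]
    m=np.zeros(z.shape,bool); m[v0:v1,u0:u1]=1; m&=(z>lo)&(z<hi)
    if mask is not None: m&=mask
    q=P[m]; r=cv2.minAreaRect((q[:,:2]*1000).astype(np.float32))
    return len(q),np.round(q.mean(0),4),np.round(np.median(q[:,2]),4),np.round(r[0],1),np.round(r[1],1),round(r[2],1)
E
python3 - <<'E'
from reg import *
im,d,K,V=load("pics/w1.npz"); P=pts(d,K,V)
g=(im[...,1].astype(int)-im[...,0]>40)
dark=(im.max(2)<90)
b=(100,0,420,260)
print("stand",reg(P,b,.04,.0525,~g)); print("grip top",reg(P,b,.094,.11,~g)); print("grip",reg(P,b,.075,.11,~g))
print("green zmax",np.nanmax(P[g][:,2]))
for x,y in [(.464,-.252)]: print(proj([x,y,.1],K,V))
q=P[g&(P[...,2]>.02)]
lab=np.float32(q[:,:2]); 
_,l,c=cv2.kmeans(lab,3,None,(3,50,1e-4),5,2); print(c,[ (q[l[:,0]==i].min(0).round(3),q[l[:,0]==i].max(0).round(3)) for i in range(3)])
E
```

```text
stand (2991, array([ 0.4645, -0.2541,  0.051 ]), np.float64(0.0512), array([ 457. , -290.5]), array([166.4, 277.1]), 35.6)
grip top (705, array([ 0.467 , -0.2546,  0.1012]), np.float64(0.1012), array([ 466.5, -254.8]), array([43.9, 14. ]), 19.7)
grip (964, array([ 0.4456, -0.2595,  0.0982]), np.float64(0.1008), array([ 421.1, -256.2]), array([138.5, 207.7]), 30.3)
green zmax 0.09349662813752696
(np.float64(257.6090603582549), np.float64(89.66255994839763))
[[ 0.42719978 -0.35302037]
 [ 0.44188312 -0.15171036]
 [ 0.35915923 -0.25969693]] [(array([ 0.408, -0.374,  0.042]), array([ 0.446, -0.338,  0.093])), (array([ 0.423, -0.173,  0.045]), array([ 0.461, -0.129,  0.093])), (array([ 0.34 , -0.28 ,  0.043]), array([ 0.374, -0.243,  0.093]))]
```

```bash
python3 -m creep '[0.03,0.012,-0.03,0,0,-0.02,0.6, 0.03,0.012,-0.03,0,0,-0.02,0.6, 0.0,0.0,-0.03,0,0,0,0.6, 0.0,0.0,-0.03,0,0,0,0.6,0,0,0,0,0,0,0.6]'; python3 look.py wrist w2
python3 - <<'E'
from reg import *
im,d,K,V=load("pics/w2.npz"); P=pts(d,K,V)
g=(im[...,1].astype(int)-im[...,0]>40)
print(proj([.4665,-.254,.1],K,V))
b=(150,60,370,240)
for lo,hi in [(.095,.11),(.045,.053)]: print(reg(P,b,lo,hi,~g))
E
```

```text
time_s: 1.7
position: [0.4246, -0.2669, 0.1826]
tcp_rot: [-179.7, -0.1, 20.1]
contact_force: [0.3, 0.5, 1.1]
gripper_width: 0.0515
1.7 [0.4246, -0.2669, 0.1826] [-179.7123, -0.0728, 20.0598] [0.35, 0.4757, 1.1035] 0.05148941723300797
(np.float64(261.793573332375), np.float64(136.0467977557306))
(941, array([ 0.4673, -0.2547,  0.1012]), np.float64(0.1012), array([ 466.6, -255.3]), array([44.1, 13.4]), 19.8)
(3808, array([ 0.4679, -0.2549,  0.0513]), np.float64(0.0513), array([ 439. , -266.6]), array([152.6, 185.5]), 29.4)
```

View pics/w2.png

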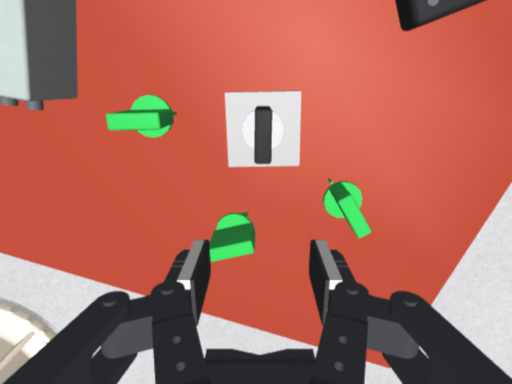

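Run:
```python
from reg import *
from scipy.spatial.transform import Rotation as R
im,d,K,V=load("pics/w2.npz"); P=pts(d,K,V)
p=np.array([.4246,-.2669,.1826]); Rt=R.from_euler('xyz',[-179.71,-.07,20.06],degrees=True).as_matrix()
T=V[:3,:3]@Rt; print(T.round(4), (V[:3,:3]@p+V[:3,3]).round(4))
for y in(-.0257,0,.0257): print(proj(p+Rt@[0,y,.0],K,V),proj(p+Rt@[0.011,y,.0],K,V))
q=(P-p)@Rt
cv2.imwrite("pics/w2c.png",cv2.resize(im[230:330,180:340,::-1],None,fx=5,fy=5))
for r in (250,262,275): print(r,[np.round(q[r,c]*1000,1).tolist() for c in(200,205,313,316,320)])
m=(P[...,2]>.045)&(P[...,2]<.056); m[:85]=0;m[175:]=0;m[:,:215]=0;m[:,310:]=0
print(cv2.minAreaRect((P[m][:,:2]*1000).astype(np.float32)))
```

```text
[[ 1.000e-04  1.000e+00  1.000e-03]
 [ 9.476e-01 -4.000e-04  3.194e-01]
 [ 3.194e-01  9.000e-04 -9.476e-01]] [-0.0008 -0.0246 -0.1816]
(np.float64(214.5132998115055), np.float64(231.60018901512245)) (np.float64(213.63081162020467), np.float64(214.44003850754632))
(np.float64(257.98915186516314), np.float64(231.62411061031924)) (np.float64(257.9645660710143), np.float64(214.46228170833527))
(np.float64(301.475691061856), np.float64(231.6480380858725)) (np.float64(302.30943365650114), np.float64(214.48453048482358))
250 [[9.9, -26.5, -38.9], [8.4, -24.7, -36.3], [6.9, 26.6, -33.6], [10.5, 26.7, -39.8], [10.2, 28.7, -39.4]]
262 [[9.5, -24.8, -48.4], [2.8, -24.8, -37.7], [1.9, 26.4, -36.2], [5.8, 26.6, -42.5], [10.4, 26.7, -49.9]]
275 [[4.8, -24.6, -51.2], [-2.4, -24.6, -40.5], [-4.5, 26.6, -37.4], [-0.2, 26.7, -43.7], [6.3, 26.3, -53.4]]
((465.67156982421875, -255.69276428222656), (70.17782592773438, 70.0606460571289), 21.014204025268555)
```

View pics/w2c.png

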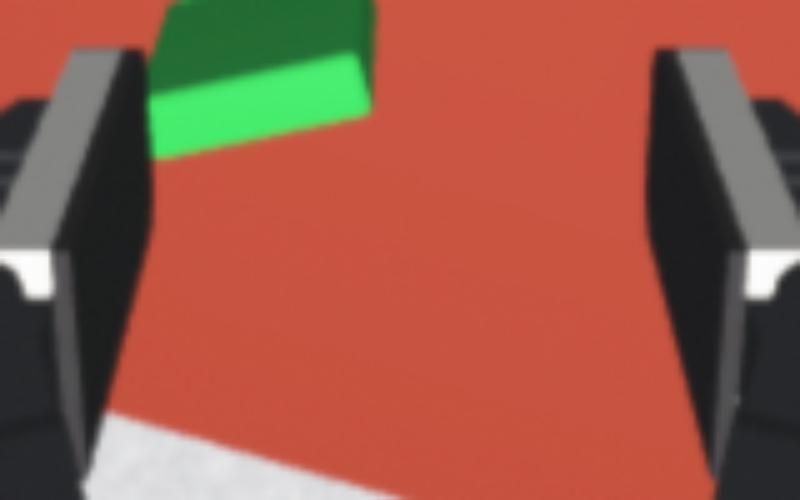

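Run:
```python
from reg import *
from scipy.spatial.transform import Rotation as R
im,d,K,V=load("pics/w2.npz"); P=pts(d,K,V)
p=np.array([.4246,-.2669,.1826]); Rt=R.from_euler('xyz',[-179.71,-.07,20.06],degrees=True).as_matrix()
q=(P-p)@Rt*1000
for r in (238,240,242,245,250,258): print(r,[np.round(q[r,c],0).tolist() for c in(195,199,203,206,208,312,314,318)])
m=(q[...,2]<25); print(q[m][:,2].max())
```

```text
238 [[-98.0, -80.0, 181.0], [-98.0, -75.0, 180.0], [-98.0, -70.0, 179.0], [-98.0, -66.0, 180.0], [-98.0, -64.0, 180.0], [-98.0, 66.0, 181.0], [-98.0, 69.0, 180.0], [-98.0, 74.0, 180.0]]
240 [[10.0, -31.0, -29.0], [11.0, -28.0, -31.0], [10.0, -27.0, -30.0], [10.0, -25.0, -30.0], [9.0, -25.0, -27.0], [11.0, 26.0, -32.0], [10.0, 28.0, -29.0], [10.0, 29.0, -30.0]]
242 [[10.0, -30.0, -32.0], [10.0, -28.0, -32.0], [10.0, -26.0, -32.0], [10.0, -25.0, -32.0], [8.0, -25.0, -27.0], [9.0, 27.0, -29.0], [10.0, 27.0, -31.0], [10.0, 29.0, -32.0]]
245 [[10.0, -30.0, -35.0], [10.0, -28.0, -35.0], [10.0, -26.0, -34.0], [10.0, -25.0, -34.0], [6.0, -25.0, -28.0], [8.0, 27.0, -31.0], [10.0, 27.0, -35.0], [10.0, 29.0, -35.0]]
250 [[11.0, -29.0, -40.0], [11.0, -27.0, -40.0], [11.0, -25.0, -40.0], [8.0, -25.0, -35.0], [5.0, -25.0, -30.0], [5.0, 27.0, -30.0], [8.0, 27.0, -36.0], [10.0, 28.0, -40.0]]
258 [[11.0, -27.0, -47.0], [11.0, -25.0, -47.0], [7.0, -25.0, -42.0], [4.0, -25.0, -35.0], [1.0, -25.0, -31.0], [2.0, 26.0, -33.0], [5.0, 26.0, -38.0], [9.0, 27.0, -45.0]]
-23.92472042777046
```

The wrist depth puts the fingertips about 28 mm behind the reported TCP, which disagrees with the description. I'll check with the scene camera.

```bash
python3 look.py scene s2
python3 - <<'E'
from reg import *
im,d,K,V=load("pics/s2.npz"); P=pts(d,K,V)
p=[.4246,-.2669,.1826]; u,v=proj(p,K,V); print(u,v)
u,v=int(u),int(v)
c=im[v-70:v+50,u-80:u+80,::-1].copy(); cv2.circle(c,(80,70),1,(255,0,255),-1)
cv2.imwrite("pics/s2c.png",cv2.resize(c,None,fx=5,fy=5,interpolation=cv2.INTER_NEAREST))
# gripper points near tcp
m=(np.hypot(P[...,0]-p[0],P[...,1]-p[1])<.05)&(P[...,2]>.12)
q=P[m]; print(len(q), np.sort(q[:,2])[:30].round(3))
E
```

```text
1.75 [0.425, -0.2672, 0.1833] [-179.7606, -0.1131, 20.0531] [-0.7512, -0.4086, 0.0318] 0.05104204113735624
125.23439477491988 173.8073032575948
6358 [0.206 0.207 0.208 0.208 0.208 0.208 0.209 0.209 0.209 0.21  0.211 0.211
 0.211 0.211 0.213 0.213 0.213 0.214 0.214 0.214 0.214 0.214 0.215 0.215
 0.215 0.215 0.216 0.216 0.216 0.217]
```

View pics/s2c.png

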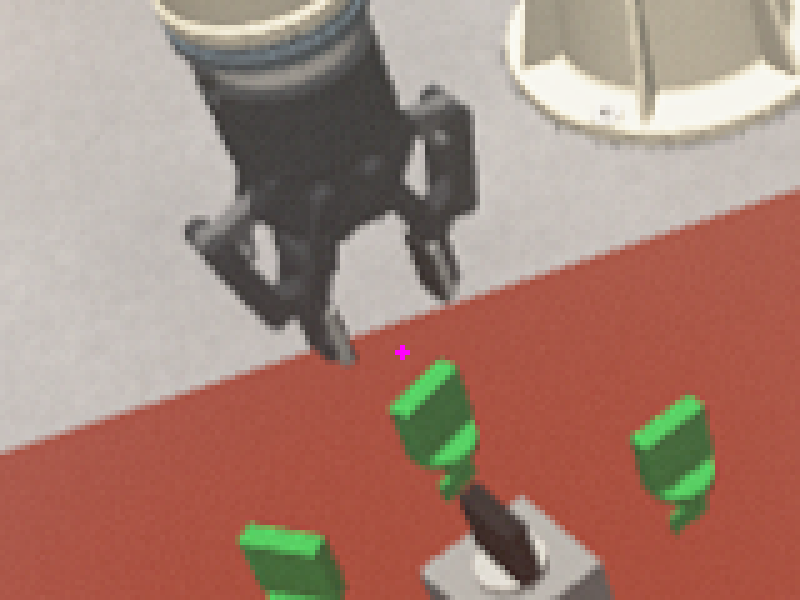

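Run:
```python
from reg import *
from scipy.spatial.transform import Rotation as R
for f,p,e in [("w1",[.3928,-.2846,.2444],[-179.8,0,23.47]),("w2",[.4246,-.2669,.1826],[-179.71,-.07,20.06])]:
    im,d,K,V=load(f"pics/{f}.npz"); P=pts(d,K,V)
    Rt=R.from_euler('xyz',e,degrees=True).as_matrix()
    q=(P-p)@Rt*1000; m=(q[...,2]<25)&(abs(q[...,1])<60); z=q[m][:,2]; print(f,np.sort(z)[-200::25].round(1))
```

```text
w1 [-38.5 -38.1 -37.8 -37.5 -36.9 -36.5 -35.9 -35.5]
w2 [-30.4 -29.9 -29.4 -28.8 -28.3 -27.6 -26.9 -25.8]
```

Both cameras put the fingertips about 25 mm behind the reported TCP, so the stated 8 mm ahead is wrong here. I'll use the observed offset and align above the key.

```bash
python3 -m creep '[0.045,0.014,-0.02,0,0,0,0.6, 0.045,0.014,-0.06,0,0,-0.003,0.6, 0,0,-0.06,0,0,0,0.6, 0,0,0,0,0,0,0.6]'; python3 look.py wrist w3
```

```text
time_s: 2.3
position: [0.4765, -0.2538, 0.1137]
tcp_rot: [179.9, -0.4, 19.7]
contact_force: [-0.7, 0.1, 0.8]
gripper_width: 0.0512
2.3 [0.4765, -0.2538, 0.1137] [179.9241, -0.4299, 19.6677] [-0.7235, 0.0528, 0.7618] 0.05122111524831354
```

View pics/w3.png

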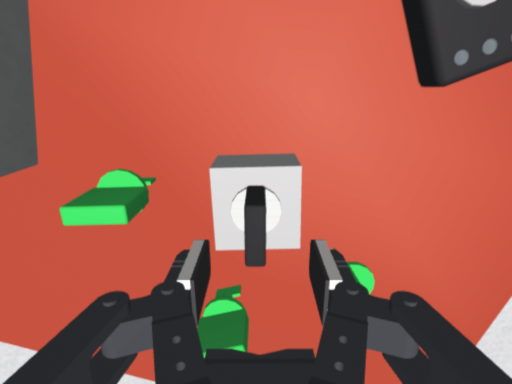

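```bash
python3 -m creep '[-0.02,-0.001,0,0,0.005,0,0.6, 0,0,0,0,0,0,0.6]'; python3 look.py wrist w4
python3 - <<'E'
from reg import *
im,d,K,V=load("pics/w4.npz"); P=pts(d,K,V)
print(reg(P,(220,120,300,290),.095,.11))
E
```

```text
time_s: 2.6
position: [0.4681, -0.2555, 0.1172]
tcp_rot: [179.9, -0.2, 19.7]
contact_force: [-0.1, 0.3, 0.2]
gripper_width: 0.0515
2.6 [0.4681, -0.2555, 0.1172] [179.8582, -0.1816, 19.6617] [-0.1116, 0.3155, 0.2408] 0.051493593732968745
(1395, array([ 0.4684, -0.2543,  0.1011]), np.float64(0.1012), array([ 467. , -254.8]), array([43.8, 14. ]), 19.5)
```

View pics/w4.png

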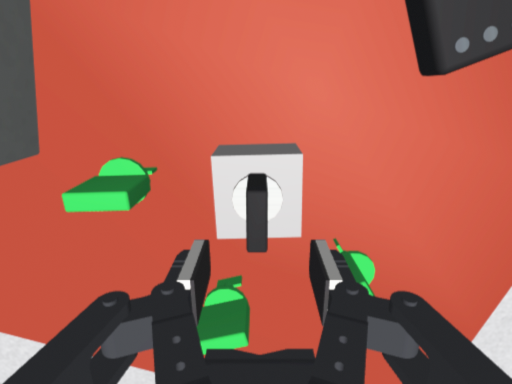

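```bash
python3 -m creep '[-0.003,0.003,-0.04,0,0,0,0.6, 0,0,-0.04,0,0,0,0.6, 0,0,-0.03,0,0,0,0.6,0,0,0,0,0,0,0.6]'; python3 look.py wrist w5
```

```text
time_s: 3.15
position: [0.469, -0.2558, 0.0643]
tcp_rot: [179.5, -0.5, 19.6]
contact_force: [0.2, -0.7, -0.2]
gripper_width: 0.0514
3.15 [0.469, -0.2558, 0.0643] [179.5384, -0.4858, 19.5741] [0.152, -0.7128, -0.1962] 0.05142954175963538
```

View pics/w5.png

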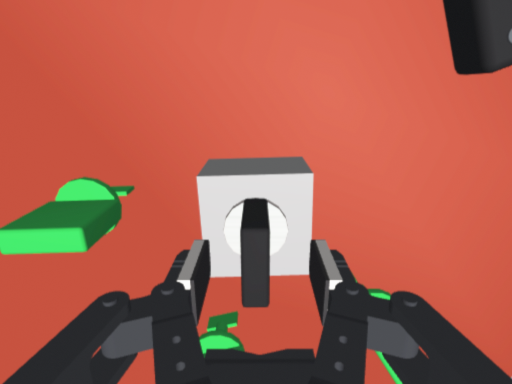

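```bash
cat > go.py <<'E'
import sys
from rig import telemetry
import numpy as np
from scipy.spatial.transform import Rotation as R
x,y,z,yaw=map(float,sys.argv[1:5])
s=telemetry.read_state(); d=(np.array([x,y,z])-s["position"])
r=(R.from_euler('xyz',[180,0,yaw],degrees=True)*R.from_euler('xyz',s["tcp_rot"],degrees=True).inv()).as_rotvec(degrees=True)
print("t",round(s["time_s"],2),"pos",s["position"].round(4),"rot",s["tcp_rot"].round(2),"F",s["contact_force"].round(1),"T",s["torque"].round(3),"w",round(s["gripper_width"],4))
print("shares",(d/.5).round(4),(r/90).round(4))
E
python3 go.py .4667 -.2539 .040 19.6
```

```text
t 3.2 pos [ 0.4695 -0.2561  0.0649] rot [179.49  -0.53  19.58] F [0.8 0.1 1.5] T [-0.043 -0.012 -0.054] w 0.0512
shares [-0.0056  0.0043 -0.0497] [0.0033 0.0074 0.0003]
```

```bash
python3 -m creep '[-0.006,0.004,-0.02,0.003,0.007,0,0.6, 0,0,-0.025,0,0,0,0.6, 0,0,0,0,0,0,0.6]'; python3 go.py .4667 -.2539 .039 19.6
```

```text
time_s: 3.58
position: [0.4671, -0.2544, 0.0421]
tcp_rot: [179.9, -0.1, 19.6]
contact_force: [-0.4, 0.1, 0.5]
gripper_width: 0.0515
t 3.58 pos [ 0.4671 -0.2544  0.0421] rot [ 1.7991e+02 -6.0000e-02  1.9570e+01] F [-0.4  0.1  0.5] T [ 0.034 -0.008  0.022] w 0.0515
shares [-0.0008  0.0009 -0.0061] [0.0008 0.001  0.0003]
```

```bash
python3 -m creep '[-0.001,0.001,-0.003,0.001,0.001,0,0.6, 0,0,0,0,0,0,0.3, 0,0,0,0,0,0,0.2, 0,0,0,0,0,0,0.1, 0,0,0,0,0,0,0.1, 0,0,0,0,0,0,0.1]' 40; python3 go.py .4667 -.2539 .039 19.6;python3 look.py wrist w6
python3 - <<'E'
from reg import *
im,d,K,V=load("pics/w6.npz"); P=pts(d,K,V)
c=im[150:384,130:390,::-1]; cv2.imwrite("pics/w6c.png",cv2.resize(c,None,fx=2.5,fy=2.5))
E
```

```text
time_s: 4.32
position: [0.4668, -0.2539, 0.0408]
tcp_rot: [-180.0, -0.0, 19.6]
contact_force: [0.2, -1.0, -1.9]
gripper_width: 0.0138
t 4.33 pos [ 0.4668 -0.2539  0.0408] rot [-1.7999e+02 -2.0000e-02  1.9580e+01] F [ 0.2 -1.  -1.9] T [0.056 0.031 0.048] w 0.0138
shares [-0.0001  0.     -0.0036] [-0.0002  0.0002  0.0002]
4.325 [0.4668, -0.2539, 0.0408] [-179.9932, -0.0234, 19.5781] [0.1731, -1.0366, -1.9328] 0.013835211635737652
```

View pics/w6c.png

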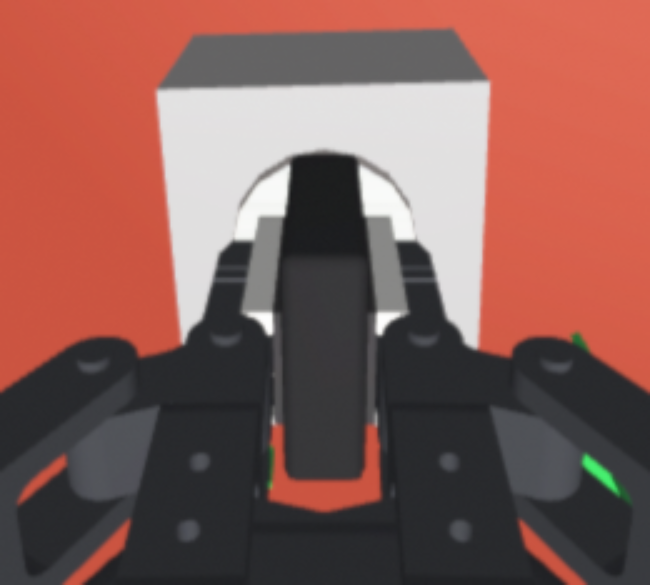

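Gripped at 13.8 mm with the fingertips just clear of the collar. Lifting.

```bash
python3 -m creep '[0,0,0.02,0,0,0,0.1, 0,0,0.05,0,0,0,0.1, 0,0,0.06,0,0,0,0.1, 0,0,0.06,0,0,0,0.1, 0,0,0.06,0,0,0,0.1, 0,0,0.06,0,0,0,0.1, 0,0,0,0,0,0,0.1]' 50; python3 go.py .5260 -.010 .200 82
```

```text
time_s: 5.25
position: [0.466, -0.2535, 0.2042]
tcp_rot: [180.0, -0.1, 19.6]
contact_force: [0.4, -0.0, -1.4]
gripper_width: 0.0134
t 5.25 pos [ 0.466  -0.2535  0.2042] rot [ 1.7995e+02 -7.0000e-02  1.9570e+01] F [ 0.4 -0.  -1.4] T [-0.002 -0.013  0.044] w 0.0134
shares [ 0.12    0.4871 -0.0083] [-3.000e-04  9.000e-04  6.936e-01]
```

```bash
python3 -m creep '[0.014,0.06,0,0,0,0.087,0.1, 0.014,0.06,0,0,0,0.087,0.1, 0.014,0.06,0,0,0,0.087,0.1, 0.014,0.06,0,0,0,0.087,0.1, 0.014,0.06,0,0,0,0.087,0.1, 0.014,0.06,0,0,0,0.087,0.1, 0.014,0.06,0,0,0,0.087,0.1, 0.014,0.05,0,0,0,0.08,0.1, 0,0,0,0,0,0,0.1, 0,0,0,0,0,0,0.1]'; python3 go.py .5260 -.010 .200 82; python3 look.py wrist w7;python3 look.py top t7
```

```text
time_s: 6.5
position: [0.5166, -0.0109, 0.1964]
tcp_rot: [-179.4, 0.1, 83.4]
contact_force: [0.6, 0.4, -1.1]
gripper_width: 0.0136
t 6.5 pos [ 0.5166 -0.0109  0.1964] rot [-1.7943e+02  1.1000e-01  8.3440e+01] F [ 0.6  0.4 -1.1] T [ 0.015 -0.042 -0.003] w 0.0136
shares [0.0188 0.0018 0.0071] [ 0.0004 -0.0064 -0.0159]
6.5 [0.5166, -0.0109, 0.1964] [-179.4313, 0.1069, 83.4351] [0.6045, 0.359, -1.0525] 0.01360829814859115
6.55 [0.5166, -0.011, 0.1965] [-179.4331, 0.0975, 83.4192] [-0.7447, -0.2878, -1.9633] 0.013483299765019
```

View pics/w7.png

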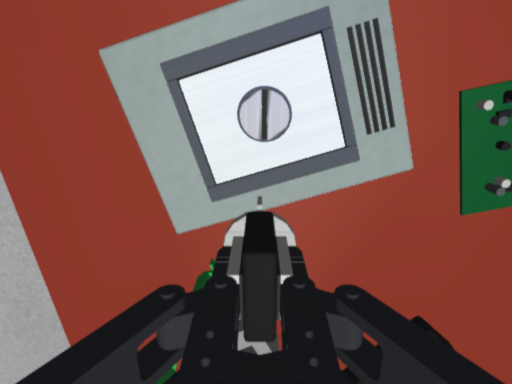

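```bash
cat > cam.py <<'E'
import sys
from reg import *
from scipy.spatial.transform import Rotation as R
f=sys.argv[1]; u,v,r=map(int,sys.argv[2:5]); zt=float(sys.argv[5])
im,d,K,V=load(f"pics/{f}.npz"); P=pts(d,K,V)
b=(u-r,v-r,u+r,v+r)
print("depth head",reg(P,b,zt-.0035,zt+.01), "head z")
# resection of head & slot by rays onto plane z=zt
def ray(uv,z):
    Vi=np.linalg.inv(V); c=Vi[:3,3]; dr=Vi[:3,:3]@np.array([(uv[0]-K[0,2])/K[0,0],-(uv[1]-K[1,2])/K[1,1],-1]); return c+dr*(z-c[2])/dr[2]
g=cv2.cvtColor(im,cv2.COLOR_RGB2GRAY)
# rectify top plane: 0.1mm/px
x0,y0=ray((u,v),zt)[:2]; S=.0002; N=300
yy,xx=np.mgrid[:N,:N]; W=np.stack([x0+(N/2-yy)*S, y0-(xx-N/2)*S, np.full(xx.shape,zt),np.ones(xx.shape)],-1)@V.T
mu=(K[0,2]+K[0,0]*W[...,0]/-W[...,2]).astype(np.float32); mv=(K[1,2]-K[1,1]*W[...,1]/-W[...,2]).astype(np.float32)
rc=cv2.remap(im,mu,mv,cv2.INTER_CUBIC); cv2.imwrite(f"pics/{f}_rect.png",cv2.resize(rc[:,:,::-1],None,fx=2,fy=2))
gr=cv2.GaussianBlur(cv2.cvtColor(rc,cv2.COLOR_RGB2GRAY),(5,5),1)
h=cv2.HoughCircles(gr,cv2.HOUGH_GRADIENT,1,200,param1=80,param2=15,minRadius=92,maxRadius=108); print("circ",h)
if h is not None:
    cx,cy,cr=h[0,0]; print("cam centre",x0+(N/2-cy)*S,y0-(cx-N/2)*S)
    m=(gr<110)&(np.hypot(xx-cx,yy-cy)<80); q=np.float32(np.argwhere(m)[:,::-1])
    # keep main comp
    rr=cv2.minAreaRect(q); vx,vy,a,bb=cv2.fitLine(q,cv2.DIST_HUBER,0,.01,.01).ravel()
    print("slot yaw",np.degrees(np.arctan2(-vx,-vy))%180,rr,"line pt",x0+(N/2-bb)*S,y0-(a-N/2)*S, len(q))
E
python3 cam.py w7 264 113 28 .106
python3 - <<'E'
from reg import *
im,d,K,V=load("pics/w7.npz"); P=pts(d,K,V)
b=(110,10,410,230)
print("frame+", reg(P,(110,5,365,195),.088,.115))
z=P[...,2]
for r in(100,106,113,120,126): print(np.round(z[r,236:294:6],4))
E
```

```text
depth head (1716, array([0.5259, 0.0483, 0.1064]), np.float64(0.1064), array([525.7,  47.9]), array([39.4, 38.9]), 83.3) head z
circ [[[157.5 150.5 100.1]]]
cam centre 0.5258033519881682 0.047659674445075934
slot yaw 82.43713 ((157.5, 150.5), (159.8315887451172, 24.76552963256836), 7.85331392288208) line pt 0.5258202282080564 0.04770100747225994 3607
frame+ (24947, array([0.5272, 0.0531, 0.0966]), np.float64(0.097), array([526.,  48.]), array([140.3, 126.1]), 10.3)
[0.0972 0.0976 0.1063 0.1065 0.1077 0.101  0.1059 0.1067 0.1075 0.0981]
[0.0972 0.1067 0.1065 0.1054 0.1061 0.0999 0.1062 0.107  0.1064 0.0984]
[0.0972 0.1063 0.1065 0.1069 0.1055 0.0991 0.1056 0.1062 0.1055 0.0984]
[0.097  0.1064 0.1066 0.107  0.107  0.1006 0.1062 0.107  0.1063 0.0988]
[0.0979 0.0987 0.1057 0.107  0.1066 0.1006 0.1064 0.1077 0.1078 0.0969]
```

View pics/w7_rect.png

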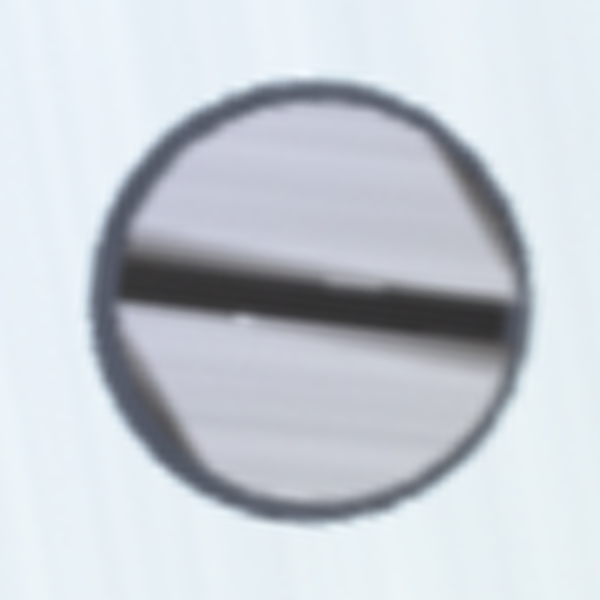

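Run:
```python
from reg import *
from scipy.spatial.transform import Rotation as R
im,d,K,V=load("pics/w7.npz"); P=pts(d,K,V)
p=np.array([.5166,-.0109,.1964]); Rt=R.from_euler('xyz',[-179.43,.107,83.435],degrees=True).as_matrix()
q=(P-p)@Rt*1000
for r in range(194,212,2): 
    print(r,[(c,*np.round(q[r,c],1).tolist()) for c in range(254,268,2) if P[r,c,2]>.12])
# collar: top z ~ key 46 => tcp -31+46 = 15 behind => q z=-15
m=(abs(q[...,2]+15)<2.0); m[250:]=0
print(len(q[m]), q[m].min(0), q[m].max(0))
(cx,cy),cr=cv2.minEnclosingCircle(np.float32(q[m][:,:2])); print(cx,cy,cr)
# grip top
m=(q[...,2]<-50)&(abs(q[...,1])<9)&(im.max(2)<70); m[:200]=0; m[345:]=0
t=q[m]; print(len(t),np.percentile(t[:,1],[2,50,98]),np.percentile(t[:,0],[1,99]),np.percentile(t[:,2],[5,50,95]))
cv2.imwrite("pics/w7c.png",cv2.resize(im[185:345,200:320,::-1],None,fx=4,fy=4))
```

```text
194 []
196 [(258, 11.7, -1.3, 29.3), (260, 11.8, -0.0, 28.9)]
198 [(258, 12.4, -1.3, 23.4), (260, 11.7, -0.0, 25.2)]
200 [(258, 12.3, -1.3, 20.0), (260, 12.1, -0.0, 20.4)]
202 [(258, 12.0, -1.3, 17.0), (260, 12.3, -0.0, 16.5)]
204 [(258, 12.6, -1.3, 12.1), (260, 12.1, -0.0, 13.5)]
206 [(258, 10.4, -1.3, 14.2), (260, 10.4, -0.0, 14.2)]
208 [(258, 9.4, -1.3, 13.6), (260, 9.6, -0.0, 12.9)]
210 [(254, 18.6, -3.3, -12.2), (256, 18.6, -2.2, -12.3), (258, 18.6, -1.1, -12.2), (260, 19.3, -0.1, -13.9), (262, 18.7, 1.0, -12.5), (264, 18.6, 2.1, -12.3), (266, 18.4, 3.1, -11.8)]
615 [ -0.48197499 -20.09893463 -16.99839983] [ 19.44719345  19.47729487 -13.03785299]
-0.28904208540916443 -0.3105737864971161 19.788461685180664
4609 [-8.7775069   0.24291332  8.65678981] [-20.93895795  21.26942738] [-91.81379497 -60.51025981 -55.08458027]
```

View pics/w7c.png

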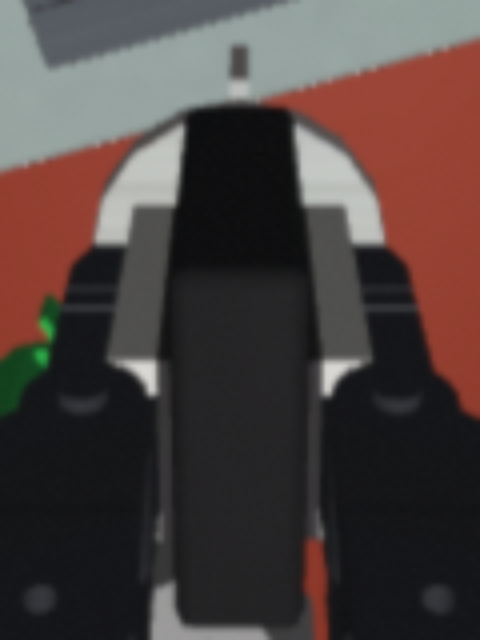

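```bash
python3 go.py .5262 .0482 .155 83.3
```

```text
t 6.6 pos [ 0.5168 -0.0112  0.1967] rot [-1.7946e+02  1.0000e-01  8.3410e+01] F [-0.1  0.  -0.9] T [0.029 0.011 0.02 ] w 0.0133
shares [ 0.0189  0.1188 -0.0834] [ 0.0004 -0.0061 -0.0012]
```

```bash
python3 -m creep '[0.006,0.04,0,0,-0.006,-0.001,0.1, 0.006,0.04,-0.02,0,0,0,0.1, 0.005,0.035,-0.03,0,0,0,0.1, 0,0,-0.025,0,0,0,0.1, 0,0,0,0,0,0,0.1, 0,0,0,0,0,0,0.1]'; python3 go.py .5262 .0482 .143 83.3; python3 look.py wrist w8
```

```text
time_s: 7.35
position: [0.5248, 0.0438, 0.1569]
tcp_rot: [-180.0, 0.1, 82.8]
contact_force: [0.7, 0.1, -1.5]
gripper_width: 0.0135
t 7.35 pos [0.5248 0.0438 0.1569] rot [-1.7997e+02  1.1000e-01  8.2840e+01] F [ 0.7  0.1 -1.5] T [-0.027  0.015 -0.04 ] w 0.0135
shares [ 0.0028  0.0089 -0.0278] [ 0.0012 -0.0005  0.0051]
7.35 [0.5248, 0.0438, 0.1569] [-179.9686, 0.1108, 82.8386] [0.6821, 0.0504, -1.5443] 0.013451012389047806
```

View pics/w8.png

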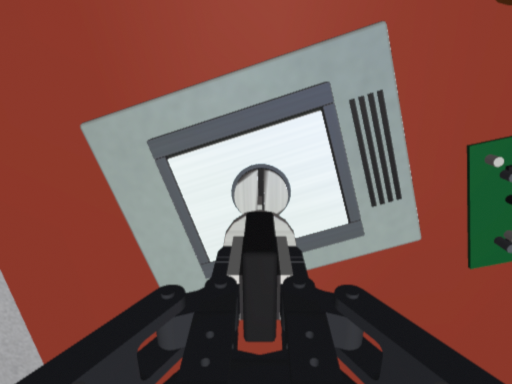

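```bash
cat > slot.py <<'E'
import sys
from reg import *
from scipy.spatial.transform import Rotation as R
f=sys.argv[1]; p=np.array(eval(sys.argv[2])); e=eval(sys.argv[3]); zt=float(sys.argv[4])
im,d,K,V=load(f"pics/{f}.npz")
Rt=R.from_euler('xyz',e,degrees=True).as_matrix()
# rectify plane z=zt in tool-frame xy: rows=tool x (up), cols = tool y (right)
S=.0001; N=500
yy,xx=np.mgrid[:N,:N]; X=(N/2-yy)*S; Y=(xx-N/2)*S
X=X+float(sys.argv[5])
W=p[:2]+X[...,None]*Rt[:2,0]+Y[...,None]*Rt[:2,1]
W=np.concatenate([W,np.full(W.shape[:2]+(1,),zt),np.ones(W.shape[:2]+(1,))],-1)@V.T
mu=(K[0,2]+K[0,0]*W[...,0]/-W[...,2]).astype(np.float32); mv=(K[1,2]-K[1,1]*W[...,1]/-W[...,2]).astype(np.float32)
rc=cv2.remap(im,mu,mv,cv2.INTER_CUBIC)
for k in range(0,N,50): cv2.line(rc,(k,0),(k,3),(255,0,0),1); cv2.line(rc,(0,k),(3,k),(255,0,0),1)
cv2.imwrite(f"pics/{f}_tool.png",rc[:,:,::-1])
E
python3 slot.py w8 "[.5248,.0438,.1569]" "[-179.97,.11,82.84]" .1062 .012
python3 - <<'E'
from h import *
im,d,K,V=load("pics/w8.npz"); cv2.imwrite("pics/w8c.png",cv2.resize(im[155:255,200:320,::-1],None,fx=6,fy=6,interpolation=cv2.INTER_CUBIC))
E
```

```text
(no output)
```

View pics/w8_tool.png

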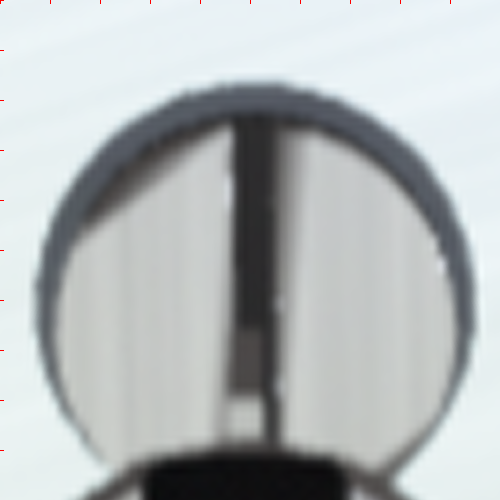

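View pics/w8c.png

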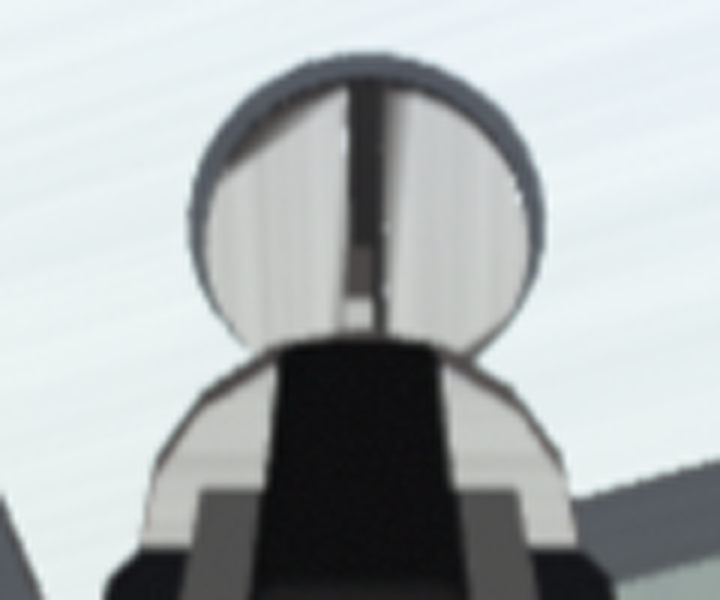

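```bash
python3 -m creep '[0.003,0.009,-0.01,0.001,0,0.007,0.1, 0,0,-0.012,0,0,0,0.1, 0,0,0,0,0,0,0.1]'; python3 go.py .5263 .0485 .143 83.5; python3 look.py wrist w9;python3 - <<'E'
from h import *
im,d,K,V=load("pics/w9.npz"); cv2.imwrite("pics/w9c.png",cv2.resize(im[155:255,200:320,::-1],None,fx=6,fy=6,interpolation=cv2.INTER_CUBIC))
E
```

```text
time_s: 7.78
position: [0.5268, 0.048, 0.1459]
tcp_rot: [180.0, 0.0, 83.5]
contact_force: [0.8, 0.1, -1.2]
gripper_width: 0.013
t 7.78 pos [0.5268 0.048  0.1459] rot [179.98   0.    83.47] F [ 0.8  0.1 -1.2] T [-0.057 -0.024  0.08 ] w 0.013
shares [-0.001   0.0009 -0.0057] [0.0001 0.0003 0.0004]
7.775 [0.5268, 0.048, 0.1459] [179.9756, 0.0036, 83.4669] [0.8075, 0.12, -1.1781] 0.012975883220565797
```

View pics/w9c.png

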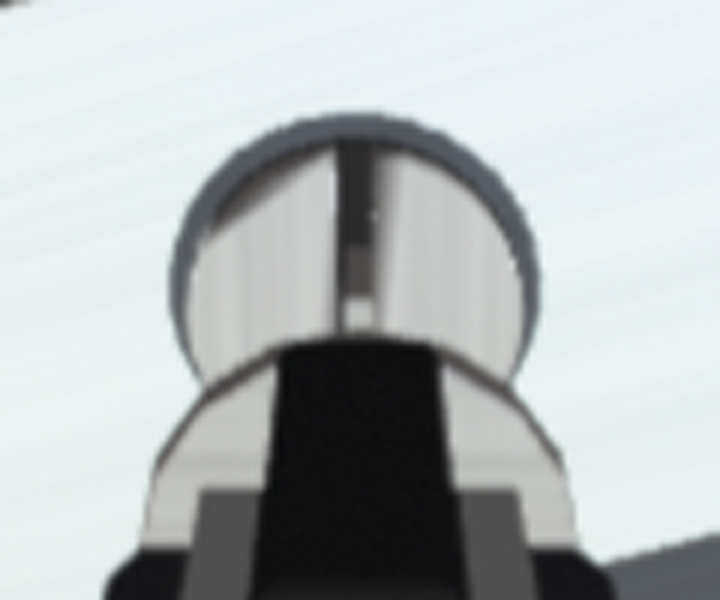

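```bash
python3 slot.py w9 "[.5268,.048,.1459]" "[179.98,0,83.47]" .1062 .0
```

```text
(no output)
```

View pics/w9_tool.png

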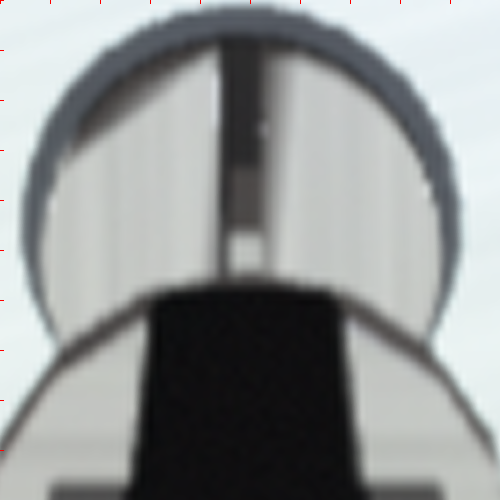

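```bash
python3 -m creep '[-0.001,0.002,-0.004,0,0,0,0.1, 0,0,-0.004,0,0,0,0.1,0,0,0,0,0,0,0.1]'; python3 go.py .5263 .0488 .137 83.5
```

```text
time_s: 8.2
position: [0.5266, 0.0491, 0.1421]
tcp_rot: [179.9, -0.0, 83.5]
contact_force: [-0.4, -0.6, -2.0]
gripper_width: 0.0129
t 8.2 pos [0.5266 0.0491 0.1421] rot [179.93  -0.    83.47] F [-0.4 -0.6 -2. ] T [0.004 0.009 0.03 ] w 0.0129
shares [-0.0006 -0.0006 -0.0101] [0.0001 0.0008 0.0004]
```

```bash
python3 -m creep '[-0.0006,-0.0006,-0.004,0,0.0008,0,0.1, 0,0,-0.004,0,0,0,0.1,0,0,-0.003,0,0,0,0.1,0,0,0,0,0,0,0.1]'; python3 go.py .5263 .0488 .133 83.5;  python3 look.py wrist w10;python3 - <<'E'
from h import *
im,d,K,V=load("pics/w10.npz"); cv2.imwrite("pics/w10c.png",cv2.resize(im[155:255,200:320,::-1],None,fx=6,fy=6,interpolation=cv2.INTER_CUBIC))
E
```

```text
time_s: 8.7
position: [0.5263, 0.0488, 0.1362]
tcp_rot: [-180.0, 0.0, 83.5]
contact_force: [-0.9, -0.2, -1.6]
gripper_width: 0.0135
t 8.7 pos [0.5263 0.0488 0.1362] rot [-180.      0.     83.47] F [-0.9 -0.2 -1.6] T [-0.018 -0.016 -0.01 ] w 0.0135
shares [ 0.      0.     -0.0064] [ 0.     -0.0001  0.0004]
8.7 [0.5263, 0.0488, 0.1362] [-179.9957, 0.0043, 83.4654] [-0.9032, -0.1597, -1.6162] 0.013497596349539146
```

View pics/w10c.png

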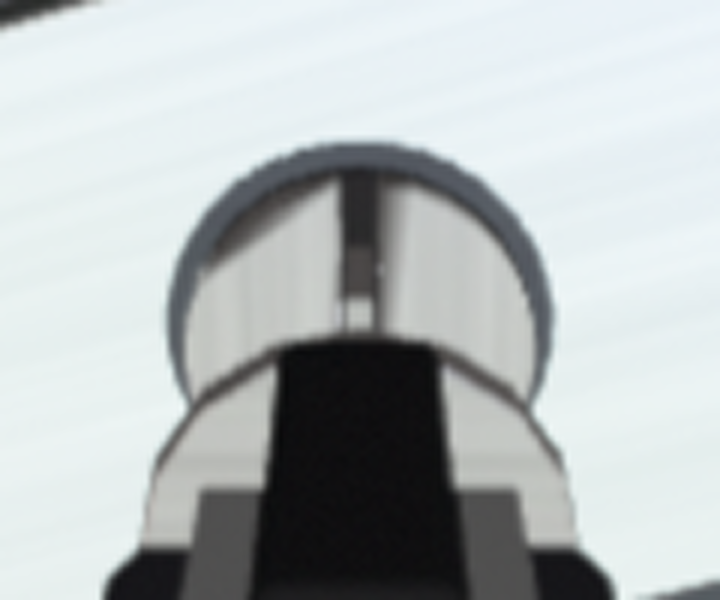

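```bash
python3 -m creep '[0.0003,0.0026,-0.003,0,0,0,0.1, 0,0,-0.003,0,0,0,0.1,0,0,0,0,0,0,0.1]'; python3 go.py .5264 .0501 .1315 83.5
```

```text
time_s: 9.12
position: [0.5266, 0.0502, 0.1332]
tcp_rot: [180.0, 0.0, 83.5]
contact_force: [-0.6, 0.1, -1.3]
gripper_width: 0.0134
t 9.12 pos [0.5266 0.0502 0.1332] rot [179.99   0.    83.47] F [-0.6  0.1 -1.3] T [ 0.008  0.046 -0.039] w 0.0134
shares [-0.0003 -0.0003 -0.0033] [0.     0.0001 0.0004]
```

```bash
python3 -m creep '[-0.0003,-0.0002,-0.003,0,0,0,0.1, 0,0,0,0,0,0,0.1]'; python3 go.py .5264 .0501 .1305 83.5; python3 look.py wrist w11;python3 - <<'E'
from h import *
im,d,K,V=load("pics/w11.npz"); cv2.imwrite("pics/w11c.png",cv2.resize(im[155:255,200:320,::-1],None,fx=6,fy=6,interpolation=cv2.INTER_CUBIC))
E
```

```text
time_s: 9.38
position: [0.5264, 0.0501, 0.1315]
tcp_rot: [180.0, 0.0, 83.5]
contact_force: [-0.3, -0.4, -1.3]
gripper_width: 0.0132
t 9.38 pos [0.5264 0.0501 0.1315] rot [179.99   0.    83.47] F [-0.3 -0.4 -1.3] T [-0.028  0.013  0.015] w 0.0132
shares [ 0.     -0.     -0.0021] [0.0001 0.0001 0.0003]
9.375 [0.5264, 0.0501, 0.1315] [179.9901, 0.0038, 83.4714] [-0.2647, -0.4171, -1.2706] 0.013150388885700132
```

View pics/w11c.png

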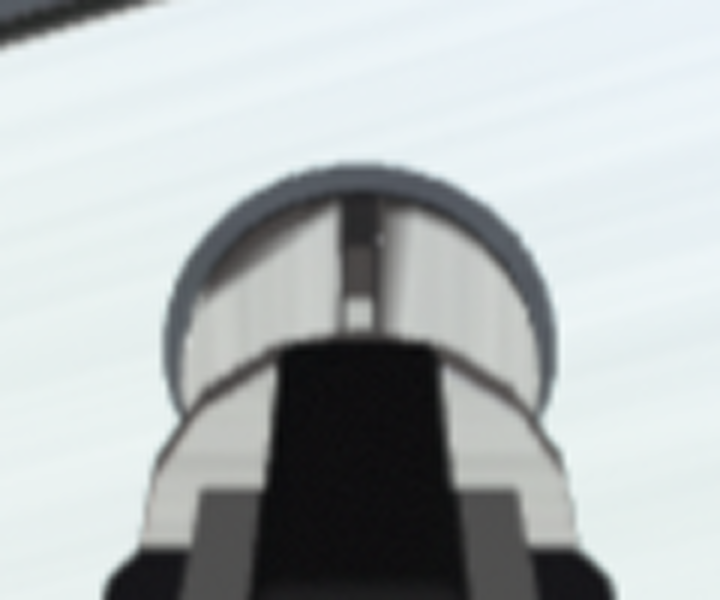

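```bash
python3 -m creep '[0,0,-0.002,0,0,-0.04,0.1, 0,0,-0.0005,0,0,-0.04,0.1, 0,0,-0.0005,0,0,-0.04,0.1, 0,0,0,0,0,0,0.1]'; python3 go.py .5264 .0501 .1305 73
```

```text
time_s: 9.93
position: [0.5267, 0.0501, 0.1304]
tcp_rot: [179.9, -0.0, 72.4]
contact_force: [1.2, -0.7, -2.7]
gripper_width: 0.0134
t 9.93 pos [0.5267 0.0501 0.1304] rot [ 1.7995e+02 -1.0000e-02  7.2390e+01] F [ 1.2 -0.7 -2.7] T [ 0.061 -0.01   0.046] w 0.0134
shares [-0.0007  0.      0.0003] [0.0001 0.0006 0.0067]
```

```bash
python3 look.py wrist w12;python3 - <<'E'
from h import *
im,d,K,V=load("pics/w12.npz"); cv2.imwrite("pics/w12c.png",cv2.resize(im[155:255,200:320,::-1],None,fx=6,fy=6,interpolation=cv2.INTER_CUBIC))
E
```

```text
9.925 [0.5267, 0.0501, 0.1304] [179.949, -0.006, 72.3928] [1.1562, -0.7479, -2.6698] 0.01335828169199546
```

View pics/w12c.png

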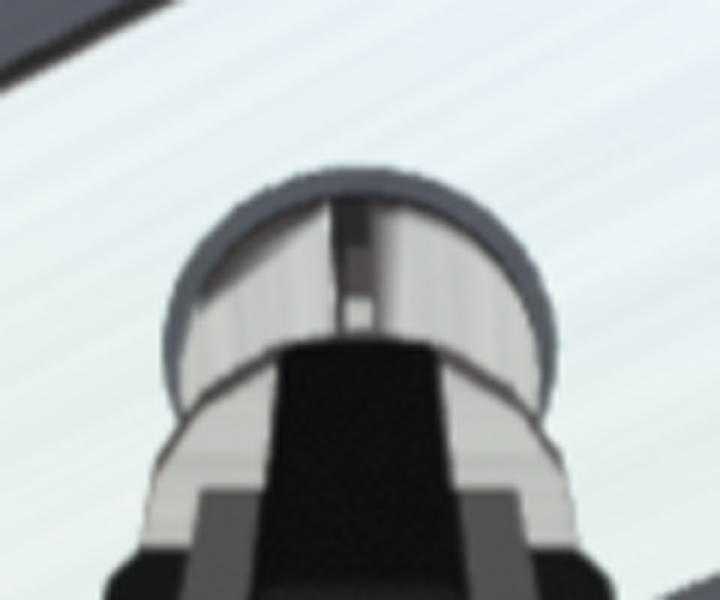

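The cam follows with a few degrees of play and forces under 3 N. Continuing.

```bash
python3 -m creep '[-0.0004,0,-0.0008,0,0,-0.05,0.1, 0,0,-0.0008,0,0,-0.05,0.1, 0,0,-0.0008,0,0,-0.05,0.1, 0,0,-0.0008,0,0,-0.05,0.1, 0,0,0,0,0,0,0.1]'; python3 go.py .5265 .0499 .1294 54.5
```

```text
time_s: 10.6
position: [0.5272, 0.0499, 0.1294]
tcp_rot: [179.9, -0.0, 54.4]
contact_force: [-0.0, -0.5, -2.3]
gripper_width: 0.0131
t 10.6 pos [0.5272 0.0499 0.1294] rot [ 1.7987e+02 -3.0000e-02  5.4380e+01] F [-0.  -0.5 -2.3] T [-0.035  0.026 -0.026] w 0.0131
shares [-0.0014 -0.0001  0.0001] [0.0006 0.0014 0.0014]
```

```bash
python3 -m creep '[-0.0014,0,-0.0008,0.0003,0.0014,-0.05,0.1, 0,0,-0.0008,0,0,-0.05,0.1, 0,0,-0.0008,0,0,-0.05,0.1, 0,0,-0.0008,0,0,-0.05,0.1, 0,0,0,0,0,0,0.1]'; python3 go.py .5265 .0498 .1283 36.5; python3 look.py wrist w13;python3 - <<'E'
from h import *
im,d,K,V=load("pics/w13.npz"); cv2.imwrite("pics/w13c.png",cv2.resize(im[155:255,200:320,::-1],None,fx=6,fy=6,interpolation=cv2.INTER_CUBIC))
E
```

```text
time_s: 11.22
position: [0.5276, 0.0496, 0.1284]
tcp_rot: [179.9, -0.0, 36.7]
contact_force: [-0.5, -0.7, -1.7]
gripper_width: 0.0136
t 11.22 pos [0.5276 0.0496 0.1284] rot [ 1.7987e+02 -4.0000e-02  3.6720e+01] F [-0.5 -0.7 -1.7] T [-0.071  0.018  0.003] w 0.0136
shares [-0.0021  0.0004 -0.0001] [ 0.0009  0.0012 -0.0024]
11.225 [0.5276, 0.0496, 0.1284] [179.8704, -0.0377, 36.7158] [-0.4882, -0.6709, -1.7037] 0.01363418597115924
```

View pics/w13c.png

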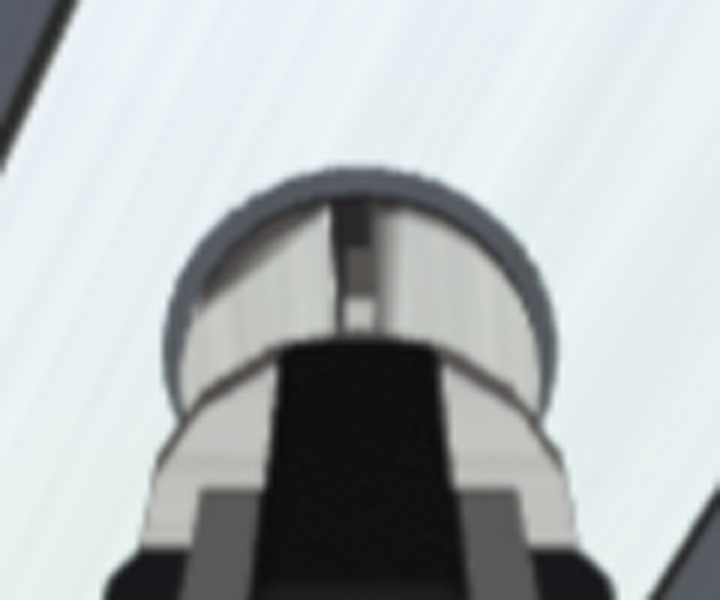

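```bash
python3 -m creep '[0,0,-0.0008,0.0009,0.0012,-0.05,0.1, 0,0,-0.0008,0,0,-0.05,0.1, 0,0,-0.0008,0,0,-0.05,0.1, 0,0,-0.0006,0,0,-0.03,0.1, 0,0,0,0,0,0,0.1]'; python3 go.py .5272 .0496 .1275 12
```

```text
time_s: 11.9
position: [0.5279, 0.0492, 0.1275]
tcp_rot: [179.9, -0.0, 21.0]
contact_force: [-0.1, -0.5, -1.5]
gripper_width: 0.0135
t 11.9 pos [0.5279 0.0492 0.1275] rot [ 1.7995e+02 -1.0000e-02  2.0980e+01] F [-0.1 -0.5 -1.5] T [-0.062  0.038  0.011] w 0.0135
shares [-0.0014  0.0007  0.0001] [ 0.0005  0.0003 -0.0997]
```

```bash
python3 -m creep '[-0.0006,0.0004,-0.0004,0,0,-0.03,0.1, 0,0,-0.0004,0,0,-0.03,0.1, 0,0,-0.0004,0,0,-0.03,0.1, 0,0,0,0,0,0,0.1]'; python3 go.py .5272 .0496 .1268 10; python3 look.py wrist w14;python3 - <<'E'
from h import *
im,d,K,V=load("pics/w14.npz"); cv2.imwrite("pics/w14c.png",cv2.resize(im[155:255,200:320,::-1],None,fx=6,fy=6,interpolation=cv2.INTER_CUBIC))
E
```

```text
time_s: 12.4
position: [0.5279, 0.0491, 0.1271]
tcp_rot: [179.9, -0.0, 13.4]
contact_force: [-0.8, -1.2, -0.9]
gripper_width: 0.0134
t 12.4 pos [0.5279 0.0491 0.1271] rot [ 1.799e+02 -4.000e-02  1.337e+01] F [-0.8 -1.2 -0.9] T [-0.085  0.062  0.034] w 0.0134
shares [-0.0015  0.001  -0.0005] [ 0.001   0.0007 -0.0374]
12.4 [0.5279, 0.0491, 0.1271] [179.9012, -0.0417, 13.3685] [-0.7728, -1.211, -0.9189] 0.013381572261172398
```

View pics/w14c.png

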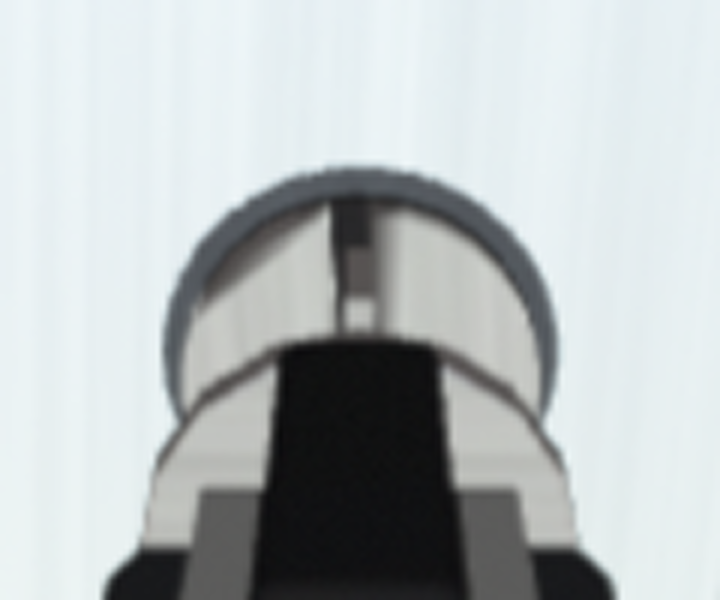

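View pics/w14.png

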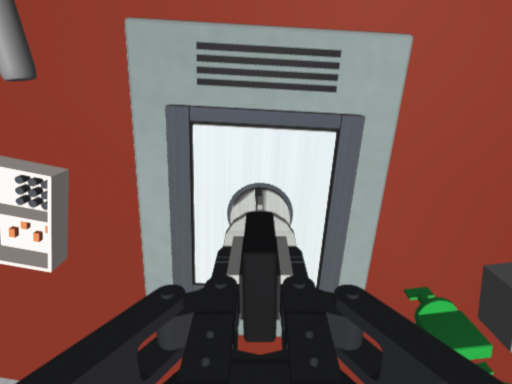

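```bash
python3 -m creep '[0,0,-0.0006,0.001,0,-0.02,0.1, 0,0,-0.0006,0,0,-0.02,0.1, 0,0,0,0,0,0,0.1]'; python3 go.py .5272 .0496 .1266 7;python3 -m creep '[0,0,-0.0004,0,0,-0.02,0.1, 0,0,0,0,0,0,0.1]';python3 go.py .5272 .0496 .1266 7
```

```text
time_s: 12.82
position: [0.528, 0.049, 0.1267]
tcp_rot: [180.0, -0.1, 9.7]
contact_force: [-0.4, -1.0, 0.6]
gripper_width: 0.0133
t 12.82 pos [0.528  0.049  0.1267] rot [ 1.7998e+02 -7.0000e-02  9.7100e+00] F [-0.4 -1.   0.6] T [-0.176  0.163 -0.012] w 0.0133
shares [-0.0016  0.0013 -0.0002] [ 0.0001  0.0008 -0.0301]
time_s: 13.08
position: [0.528, 0.0489, 0.1266]
tcp_rot: [180.0, -0.1, 7.8]
contact_force: [-1.0, -1.8, 0.5]
gripper_width: 0.0134
t 13.07 pos [0.528  0.0489 0.1266] rot [ 1.7998e+02 -7.0000e-02  7.8000e+00] F [-1.  -1.8  0.5] T [-0.27   0.161  0.053] w 0.0134
shares [-0.0017  0.0014  0.0001] [ 0.0002  0.0008 -0.0089]
```

```bash
python3 -m creep '[0,0.0004,0.0006,0,0,-0.015,0.1, 0,0,0,0,0,0,0.1]';python3 go.py .5272 .0496 .1266 6; python3 look.py wrist w15
python3 - <<'E'
from h import *
im,d,K,V=load("pics/w15.npz"); cv2.imwrite("pics/w15c.png",cv2.resize(im[155:255,200:320,::-1],None,fx=6,fy=6,interpolation=cv2.INTER_CUBIC))
E
```

```text
time_s: 13.32
position: [0.528, 0.0489, 0.1265]
tcp_rot: [180.0, -0.1, 6.4]
contact_force: [-0.4, -1.6, -0.6]
gripper_width: 0.0137
t 13.32 pos [0.528  0.0489 0.1265] rot [ 1.7995e+02 -6.0000e-02  6.3700e+00] F [-0.4 -1.6 -0.6] T [-0.346 -0.005  0.031] w 0.0137
shares [-0.0015  0.0013  0.0002] [ 0.0004  0.0007 -0.0042]
13.325 [0.528, 0.0489, 0.1265] [179.9545, -0.0613, 6.3738] [-0.4293, -1.6476, -0.5892] 0.013671175939859467
```

View pics/w15c.png

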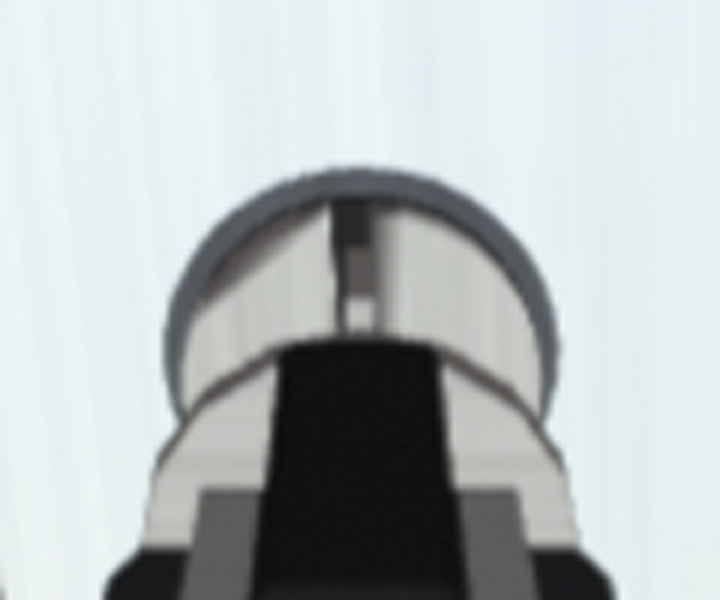

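```bash
python3 -m creep '[0,0.0006,0.0002,0,0,-0.015,0.1, 0,0,0,0,0,0,0.1]';python3 go.py .5272 .0496 .1266 6; python3 -m creep '[0,0,0,0,0,-0.01,0.1, 0,0,0,0,0,0,0.1]';python3 go.py .5272 .0496 .1266 6
```

```text
time_s: 13.62
position: [0.528, 0.049, 0.1266]
tcp_rot: [179.9, -0.1, 5.0]
contact_force: [0.4, -1.7, -0.1]
gripper_width: 0.0133
t 13.62 pos [0.528  0.049  0.1266] rot [ 1.7993e+02 -6.0000e-02  4.9800e+00] F [ 0.4 -1.7 -0.1] T [-0.386 -0.034  0.193] w 0.0133
shares [-0.0016  0.0012  0.0001] [0.0008 0.0007 0.0113]
time_s: 13.88
position: [0.528, 0.049, 0.1266]
tcp_rot: [179.9, -0.1, 4.0]
contact_force: [0.3, -3.1, -1.5]
gripper_width: 0.0132
t 13.88 pos [0.528  0.049  0.1266] rot [ 1.7992e+02 -6.0000e-02  4.0400e+00] F [ 0.3 -3.1 -1.5] T [-0.482 -0.036  0.308] w 0.0132
shares [-0.0016  0.0013  0.0001] [0.0009 0.0007 0.0217]
```

The z torque climbed to about 0.3, so this is the stop. Relaxing straight away.

```bash
python3 -m creep '[0,0.0006,0,0,0,0.025,0.1, 0,0,0,0,0,0.015,0.1, 0,0,0,0,0,0,0.1]';python3 go.py .5272 .0496 .1266 6; python3 look.py wrist w16
python3 - <<'E'
from h import *
im,d,K,V=load("pics/w16.npz"); cv2.imwrite("pics/w16c.png",cv2.resize(im[155:255,200:320,::-1],None,fx=6,fy=6,interpolation=cv2.INTER_CUBIC))
E
```

```text
time_s: 14.25
position: [0.5279, 0.0492, 0.1265]
tcp_rot: [179.9, -0.1, 7.7]
contact_force: [0.9, -0.7, -2.1]
gripper_width: 0.0138
t 14.25 pos [0.5279 0.0492 0.1265] rot [ 1.7992e+02 -6.0000e-02  7.7000e+00] F [ 0.9 -0.7 -2.1] T [-0.519 -0.046 -0.016] w 0.0138
shares [-0.0015  0.0007  0.0001] [ 0.0008  0.0007 -0.0189]
14.25 [0.5279, 0.0492, 0.1265] [179.9235, -0.0556, 7.7049] [0.8948, -0.7151, -2.1078] 0.013765836182977054
```

View pics/w16c.png

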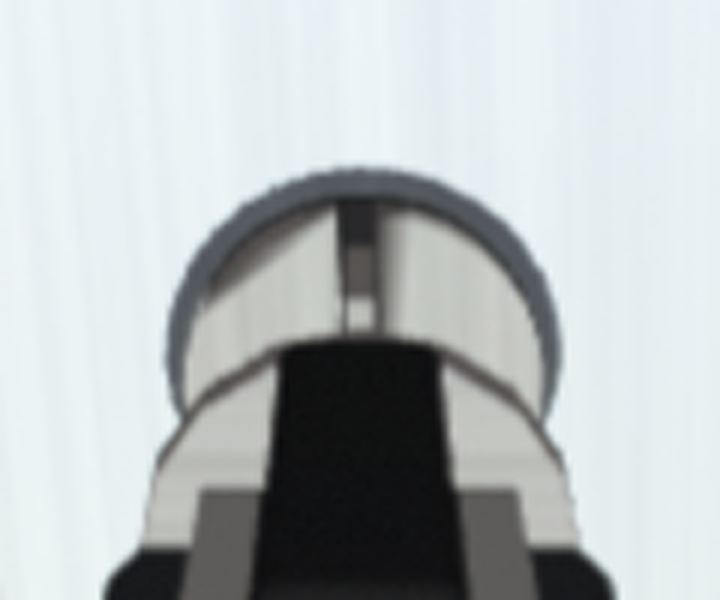

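```bash
python3 -m creep '[0,-0.0016,0.0004,0,0,0.01,0.1, 0,0,0,0,0,0,0.1]';for i in 1 2 3; do python3 -m creep '[0,0,0,0,0,0,0.1]' >/dev/null; python3 go.py .5272 .0496 .1266 6|head -1; done
```

```text
time_s: 14.55
position: [0.5279, 0.0489, 0.1268]
tcp_rot: [180.0, -0.1, 8.6]
contact_force: [-0.1, 0.3, -1.3]
gripper_width: 0.0131
t 14.68 pos [0.5279 0.0491 0.1267] rot [ 1.80e+02 -6.00e-02  8.57e+00] F [-0.7  0.2 -0.9] T [ 0.017 -0.002 -0.041] w 0.0134
t 14.8 pos [0.5278 0.0491 0.1267] rot [-1.80e+02 -6.00e-02  8.56e+00] F [-0.5  0.3 -0. ] T [-0.036 -0.004  0.011] w 0.0135
t 14.93 pos [0.5279 0.0492 0.1267] rot [-1.80e+02 -6.00e-02  8.56e+00] F [ 0.8 -0.2 -1.5] T [-0.085  0.009 -0.026] w 0.0134
```

```bash
python3 -m creep '[0,0,0.006,0,0,0,0.1, 0,0,0.01,0,0,0,0.1, 0,0,0.02,0,0,0,0.1, 0,0,0.03,0,0,0,0.1,-0.05,-0.01,0.02,0,0,0,0.1,-0.05,-0.01,0.01,0,0,0,0.1,0,0,0,0,0,0,0.1,0,0,0,0,0,0,0.1]';python3 go.py .5279 .049 .143 10; python3 look.py wrist w17
```

```text
time_s: 15.92
position: [0.4792, 0.0393, 0.1816]
tcp_rot: [180.0, -0.4, 8.6]
contact_force: [1.1, -0.0, -0.8]
gripper_width: 0.0135
t 15.93 pos [0.4792 0.0393 0.1816] rot [179.99  -0.39   8.56] F [ 1.1 -0.  -0.8] T [ 0.012  0.011 -0.037] w 0.0135
shares [ 0.0974  0.0194 -0.0772] [-0.0006  0.0043  0.016 ]
15.925 [0.4792, 0.0393, 0.1816] [179.9939, -0.3924, 8.5574] [1.1068, -0.0145, -0.796] 0.013471230574917769
```

View pics/w17.png

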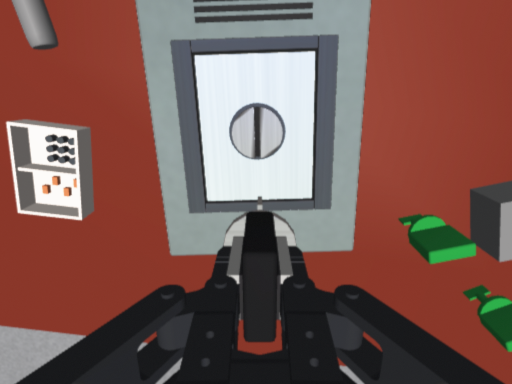

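```bash
python3 cam.py w17 257 131 30 .1022
python3 - <<'E'
from reg import *
im,d,K,V=load("pics/w17.npz"); P=pts(d,K,V); z=P[...,2]
print("head z",np.median(z[115:148,238:250]),np.median(z[115:148,264:276]),"cover",np.median(z[60:100,215:300]),np.median(z[170:195,215:300]),"frame",np.median(z[70:170,185:192]),np.median(z[60:170,320:330]), "housing",np.median(z[100:180,342:358]))
print("frame rect",reg(P,(170,35,340,213),.090,.097))
im0,d0,K0,V0=load("pics/w7.npz"); P0=pts(d0,K0,V0)
E
```

```text
depth head (1744, array([0.5266, 0.0475, 0.1024]), np.float64(0.1024), array([526.2,  47.4]), array([39. , 39.5]), 8.2) head z
circ [[[154.5 152.5 106.3]]]
cam centre 0.5268263231201414 0.04662543721573911
slot yaw 8.506607 ((149.60394287109375, 153.21334838867188), (159.789794921875, 25.31550407409668), 81.71060180664062) line pt 0.5266885667743478 0.04758000568185253 3726
head z nan nan cover nan nan frame nan nan housing nan
frame rect (23991, array([0.5326, 0.0485, 0.0934]), np.float64(0.0934), array([526.2,  47.5]), array([140.3, 126.3]), 10.3)
```

View pics/w17_rect.png

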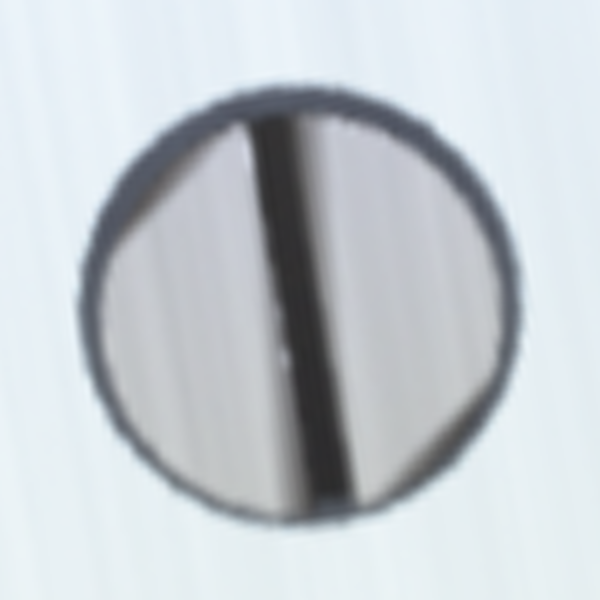

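Run:
```python
from reg import *
from scipy.spatial import cKDTree
for f in("w7","w17"):
    im,d,K,V=load(f"pics/{f}.npz"); P=pts(d,K,V)
    # housing frame
    c=np.array([.5261,.0477]); a=np.radians(10.35); Q=(P[...,:2]-c)@np.array([[np.cos(a),-np.sin(a)],[np.sin(a),np.cos(a)]]); z=P[...,2]
    r=np.hypot(Q[...,0],Q[...,1]); ok=(z>.07)&(z<.115)
    v=np.arange(384)[:,None]<190
    ok&=v
    def md(m): m=m&ok; return round(float(np.median(z[m])*1000),2),int(m.sum())
    X,Y=abs(Q[...,0]),abs(Q[...,1])
    print(f,"head",md(r<17),"cover",md((r>26)&(X<55)&(Y<42)*1) if 0 else md((r>.026)&(X<.055)&(Y<.042)),"headm",md((r<.018)&(z>.1)),"frame",md((X<.066)&(Y<.060)&((X>.062)|(Y>.052))),"top",md((X>.08)&(X<.115)&(Y<.08)))
    m=(r<.0175)&ok
    # slot from depth: pixels notably lower
    hz=np.median(z[m]); s=m&(z<hz-.004); q=Q[s]; 
    if len(q)>10:
        l=cv2.fitLine(np.float32(q*1000),cv2.DIST_HUBER,0,.01,.01).ravel(); print("slot ang in housing frame",np.degrees(np.arctan2(l[1],l[0])),l[2:],len(q))
```

```text
w7 head (89.41, 49195) cover (97.45, 10531) headm (106.34, 1543) frame (93.35, 4147) top (81.52, 12651)
slot ang in housing frame 73.34867 [-0.20292994  0.44483867] 217
w17 head (92.55, 40912) cover (93.39, 10375) headm (102.38, 1387) frame (93.38, 3741) top (81.66, 5202)
slot ang in housing frame 0.16866925 [ 0.26818404 -0.15562129] 238
```

The cam is seated. Cover and frame are at equal height (93.4 and 93.4 mm), the slot is within 0.2° of the housing axis, and the head dropped 4.0 mm. Now returning the key.

```bash
python3 -m creep '[0,-0.02,0.03,0,0,0,0.1, -0.003,-0.08,0.01,0,0,0.02,0.1, -0.003,-0.08,0,0,0,0.02,0.1, -0.003,-0.08,0,0,0,0.02,0.1, -0.003,-0.08,0,0,0,0.02,0.1, -0.003,-0.08,0,0,0,0.02,0.1, -0.003,-0.08,0,0,0,0.02,0.1, -0.003,-0.06,0,0,0,0,0.1, 0,0,0,0,0,0,0.1,0,0,0,0,0,0,0.1]';python3 go.py .4668 -.2539 .18 19.6
```

```text
time_s: 17.23
position: [0.4729, -0.2557, 0.2102]
tcp_rot: [179.7, -0.7, 19.8]
contact_force: [-0.1, -0.1, -0.4]
gripper_width: 0.0132
t 17.23 pos [ 0.4729 -0.2557  0.2102] rot [179.71  -0.67  19.8 ] F [-0.1 -0.1 -0.4] T [-0.024 -0.02  -0.038] w 0.0132
shares [-0.0122  0.0036 -0.0605] [ 0.0005  0.0081 -0.0022]
```

```bash
python3 -m creep '[-0.012,0.004,-0.02,0,0.008,-0.002,0.1, 0,0,-0.06,0,0,0,0.1, 0,0,-0.06,0,0,0,0.1, 0,0,-0.06,0,0,0,0.1,0,0,0,0,0,0,0.1,0,0,0,0,0,0,0.1]';python3 go.py .4668 -.2539 .10 19.6;python3 look.py wrist w18
```

```text
time_s: 17.98
position: [0.4657, -0.2486, 0.1074]
tcp_rot: [-179.9, 0.2, 19.9]
contact_force: [0.9, 0.3, -0.1]
gripper_width: 0.0134
t 17.98 pos [ 0.4657 -0.2486  0.1074] rot [-1.7994e+02  1.7000e-01  1.9920e+01] F [ 0.9  0.3 -0.1] T [ 0.001  0.008 -0.003] w 0.0134
shares [ 0.0021 -0.0107 -0.0148] [-0.     -0.002  -0.0035]
17.975 [0.4657, -0.2486, 0.1074] [-179.9388, 0.1663, 19.9194] [0.9374, 0.3383, -0.1378] 0.013371833464007728
```

View pics/w18.png

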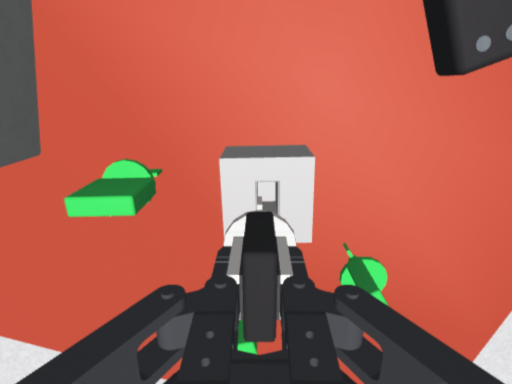

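```bash
python3 -m creep '[0.002,-0.011,-0.012,0,-0.002,-0.003,0.1, 0,0,0,0,0,0,0.1,0,0,0,0,0,0,0.1]';python3 go.py .4668 -.2539 .092 19.6;python3 look.py wrist w19
python3 - <<'E'
from h import *
im,d,K,V=load("pics/w19.npz"); cv2.imwrite("pics/w19c.png",cv2.resize(im[130:260,195:325,::-1],None,fx=4.6,fy=4.6,interpolation=cv2.INTER_CUBIC))
E
```

```text
time_s: 18.4
position: [0.468, -0.2552, 0.1033]
tcp_rot: [179.8, -0.2, 19.6]
contact_force: [0.7, -0.5, -1.4]
gripper_width: 0.0133
t 18.4 pos [ 0.468  -0.2552  0.1033] rot [ 1.7983e+02 -1.5000e-01  1.9630e+01] F [ 0.7 -0.5 -1.4] T [-0.034 -0.056  0.025] w 0.0133
shares [-0.0024  0.0026 -0.0226] [ 0.0012  0.0022 -0.0003]
18.4 [0.468, -0.2552, 0.1033] [179.8339, -0.1549, 19.6271] [0.6655, -0.5364, -1.4391] 0.013344217518833414
```

View pics/w19c.png

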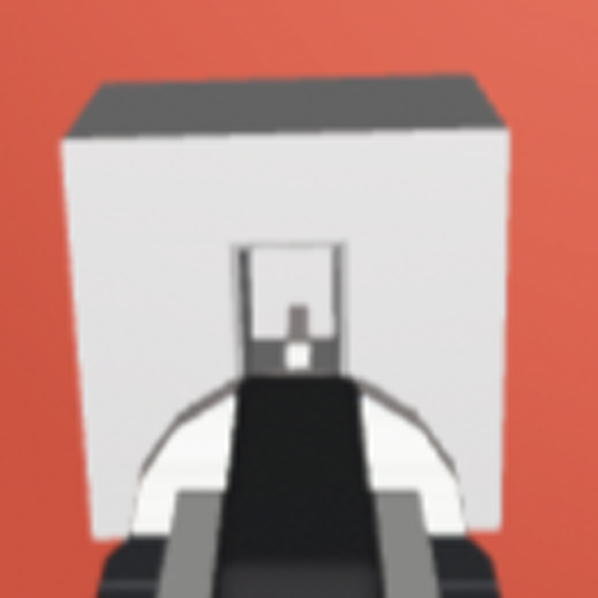

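```bash
python3 -m creep '[-0.0016,0.0014,-0.02,0.001,0.002,0,0.1, 0,0,-0.02,0,0,0,0.1,0,0,-0.01,0,0,0,0.1,0,0,0,0,0,0,0.1]';python3 go.py .4670 -.2543 .045 19.6
```

```text
time_s: 18.95
position: [0.4667, -0.2542, 0.0761]
tcp_rot: [-180.0, 0.0, 19.6]
contact_force: [-0.1, -0.3, -1.7]
gripper_width: 0.0135
t 18.95 pos [ 0.4667 -0.2542  0.0761] rot [-1.7997e+02  3.0000e-02  1.9620e+01] F [-0.1 -0.3 -1.7] T [0.001 0.054 0.013] w 0.0135
shares [ 0.0006 -0.0002 -0.0621] [-0.0002 -0.0004 -0.0003]
```

```bash
python3 -m creep '[0,0,-0.02,0,0,0,0.1, 0,0,-0.02,0,0,0,0.1,0,0,-0.012,0,0,0,0.1,0,0,0,0,0,0,0.1]';python3 go.py .4670 -.2543 .041 19.6
```

```text
time_s: 19.45
position: [0.4666, -0.2541, 0.048]
tcp_rot: [-180.0, 0.0, 19.6]
contact_force: [-0.4, 0.5, -0.9]
gripper_width: 0.0132
t 19.45 pos [ 0.4666 -0.2541  0.048 ] rot [-1.7996e+02  4.0000e-02  1.9630e+01] F [-0.4  0.5 -0.9] T [0.026 0.05  0.014] w 0.0132
shares [ 0.0007 -0.0003 -0.0141] [-0.0003 -0.0006 -0.0003]
```

```bash
python3 -m creep '[0,0,-0.006,0,0,0,0.1, 0,0,-0.005,0,0,0,0.1,0,0,0,0,0,0,0.1]';python3 go.py .4670 -.2543 .041 19.6; python3 -m creep '[0,0,-0.002,0,0,0,0.1,0,0,0,0,0,0,0.1]';python3 go.py .4670 -.2543 .041 19.6
```

```text
time_s: 19.82
position: [0.467, -0.2543, 0.0425]
tcp_rot: [-180.0, 0.0, 19.6]
contact_force: [0.3, 0.9, -1.3]
gripper_width: 0.0131
t 19.82 pos [ 0.467  -0.2543  0.0425] rot [-1.7999e+02  1.0000e-02  1.9630e+01] F [ 0.3  0.9 -1.3] T [ 0.016 -0.008  0.01 ] w 0.0131
shares [ 0.0001  0.     -0.003 ] [-0.0001 -0.0002 -0.0003]
time_s: 20.08
position: [0.4672, -0.2544, 0.0417]
tcp_rot: [180.0, -0.0, 19.6]
contact_force: [-0.1, -0.1, -0.2]
gripper_width: 0.0137
t 20.07 pos [ 0.4672 -0.2544  0.0417] rot [ 1.7999e+02 -1.0000e-02  1.9630e+01] F [-0.1 -0.1 -0.2] T [0.022 0.011 0.029] w 0.0137
shares [-0.0003  0.0002 -0.0014] [ 0.0001  0.0001 -0.0003]
```

```bash
python3 -m creep '[0,0,-0.0016,0,0,0,0.1,0,0,0,0,0,0,0.1]';python3 go.py .4670 -.2543 .041 19.6;python3 -m creep '[0,0,-0.0014,0,0,0,0.1,0,0,0,0,0,0,0.1]';python3 go.py .4670 -.2543 .041 19.6
```

```text
time_s: 20.32
position: [0.4672, -0.2545, 0.041]
tcp_rot: [180.0, -0.0, 19.6]
contact_force: [0.7, 0.4, -1.1]
gripper_width: 0.0133
t 20.32 pos [ 0.4672 -0.2545  0.041 ] rot [ 1.7998e+02 -1.0000e-02  1.9630e+01] F [ 0.7  0.4 -1.1] T [ 0.031  0.005 -0.007] w 0.0133
shares [-0.0005  0.0003  0.    ] [ 0.0002  0.0002 -0.0003]
time_s: 20.58
position: [0.4674, -0.2546, 0.0409]
tcp_rot: [180.0, -0.0, 19.6]
contact_force: [0.7, 0.3, -1.2]
gripper_width: 0.0133
t 20.57 pos [ 0.4674 -0.2546  0.0409] rot [ 1.7996e+02 -3.0000e-02  1.9630e+01] F [ 0.7  0.3 -1.2] T [-0.041 -0.015  0.036] w 0.0133
shares [-0.0009  0.0006  0.0002] [ 0.0003  0.0005 -0.0003]
```

```bash
python3 -m creep '[-0.0008,0.0006,-0.002,0,0,0,0.1,0,0,0,0,0,0,0.1]';python3 go.py .4670 -.2543 .041 19.6;python3 -m creep '[0,0,-0.002,0,0,0,0.1,0,0,0,0,0,0,0.1]';python3 go.py .4670 -.2543 .041 19.6; python3 look.py wrist w20
python3 - <<'E'
from h import *
im,d,K,V=load("pics/w20.npz"); cv2.imwrite("pics/w20c.png",cv2.resize(im[150:384,130:390,::-1],None,fx=2.5,fy=2.5,interpolation=cv2.INTER_CUBIC))
E
```

```text
time_s: 20.82
position: [0.4676, -0.2547, 0.0409]
tcp_rot: [179.9, -0.1, 19.6]
contact_force: [-0.1, -0.9, -1.0]
gripper_width: 0.0134
t 20.82 pos [ 0.4676 -0.2547  0.0409] rot [ 1.799e+02 -8.000e-02  1.963e+01] F [-0.1 -0.9 -1. ] T [-0.034  0.024 -0.041] w 0.0134
shares [-0.0013  0.0007  0.0001] [ 0.0008  0.0012 -0.0003]
time_s: 21.08
position: [0.4678, -0.2547, 0.0409]
tcp_rot: [179.9, -0.1, 19.6]
contact_force: [0.6, 1.1, -1.1]
gripper_width: 0.0135
t 21.07 pos [ 0.4678 -0.2547  0.0409] rot [ 1.7989e+02 -9.0000e-02  1.9630e+01] F [ 0.6  1.1 -1.1] T [-0.066  0.032 -0.005] w 0.0135
shares [-0.0016  0.0009  0.0002] [ 0.0008  0.0014 -0.0003]
21.075 [0.4678, -0.2547, 0.0409] [179.8879, -0.0893, 19.63] [0.6283, 1.0652, -1.1175] 0.013472579554084494
```

View pics/w20c.png

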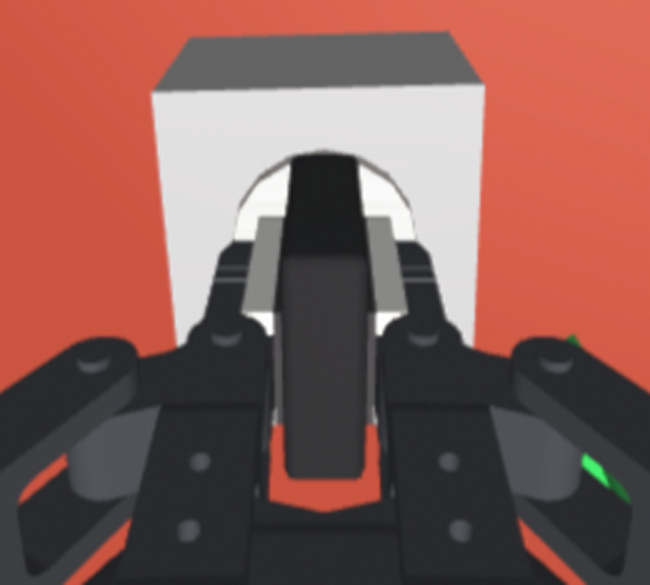

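Collar is resting at the original height (TCP z 0.0409, as at the grasp) and the view matches. Releasing.

```bash
python3 -m creep '[0,0,0,0,0,0,0.25,0,0,0,0,0,0,0.4,0,0,0,0,0,0,0.55,0,0,0,0,0,0,0.55,0,0,0,0,0,0,0.55]';python3 go.py .4670 -.2543 .12 19.6; python3 look.py wrist w21
```

```text
time_s: 21.75
position: [0.4679, -0.2548, 0.0403]
tcp_rot: [179.9, -0.1, 19.6]
contact_force: [0.1, -0.2, -0.2]
gripper_width: 0.0474
t 21.75 pos [ 0.4679 -0.2548  0.0403] rot [ 1.7989e+02 -9.0000e-02  1.9630e+01] F [ 0.1 -0.2 -0.2] T [ 0.014 -0.022 -0.061] w 0.0474
shares [-0.0018  0.001   0.1593] [ 0.0008  0.0014 -0.0003]
21.75 [0.4679, -0.2548, 0.0403] [179.8861, -0.0931, 19.6262] [0.1452, -0.1641, -0.2452] 0.04735547141484094
```

View pics/w21.png

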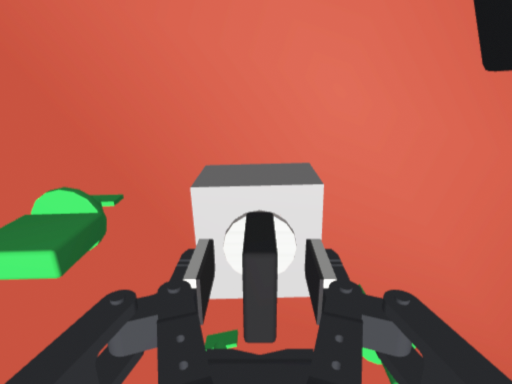

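The key stands free. Retreating straight up, then checking everything.

```bash
python3 -m creep '[0,0,0.02,0,0,0,0.55,0,0,0.04,0,0,0,0.55,0,0,0.06,0,0,0,0.55,0,0,0.08,0,0,0,0.55,0,0,0.08,0,0,0,0.55,-0.08,-0.08,0.06,0,0,0,0.55,-0.08,-0.08,0,0,0,0,0.55,-0.06,-0.08,0,0,0,0,0.55,0,0,0,0,0,0,0.55,0,0,0,0,0,0,0.55]';python3 look.py top t22;python3 look.py scene s22
python3 - <<'E'
from reg import *
for n in("top0","t22"):
    im,d,K,V=load(f"pics/{n}.npz"); P=pts(d,K,V)
    print(n,"key",reg(P,(322,210,366,255),.075,.12),"\n stand",reg(P,(322,210,366,255),.04,.052))
a=load("pics/top0.npz")[0].astype(int); b=load("pics/t22.npz")[0].astype(int)
D=(abs(a-b).sum(2)>60).astype(np.uint8); n,l,s,c=cv2.connectedComponentsWithStats(D); print([ (s[i].tolist()) for i in range(1,n) if s[i,4]>8])
im=load("pics/t22.npz")[0]; cv2.imwrite("pics/t22c.png",cv2.resize(im[165:285,210:395,::-1],None,fx=4,fy=4,interpolation=cv2.INTER_CUBIC))
E
```

```text
time_s: 23.05
position: [0.3567, -0.3761, 0.2219]
tcp_rot: [179.5, -0.3, 19.7]
contact_force: [0.0, -0.3, -0.7]
gripper_width: 0.0472
23.05 [0.3567, -0.3761, 0.2219] [179.4979, -0.257, 19.7398] [0.0457, -0.3495, -0.6506] 0.04722376782983542
23.1 [0.3569, -0.376, 0.2219] [179.4869, -0.2459, 19.7889] [-0.4678, 0.1502, 0.4971] 0.04712485062127531
top0 key (83, array([ 0.4648, -0.2496,  0.0944]), np.float64(0.0974), array([ 465.4, -251.6]), array([43. , 15.3]), 17.9) 
 stand (314, array([ 0.4633, -0.2508,  0.0482]), np.float64(0.0483), array([ 464.2, -252.1]), array([69.7, 71.3]), 21.3)
t22 key (82, array([ 0.4654, -0.2509,  0.0955]), np.float64(0.0979), array([ 466.2, -252.5]), array([43.9, 16.1]), 19.1) 
 stand (320, array([ 0.4628, -0.2503,  0.0481]), np.float64(0.0484), array([ 464.5, -252.9]), array([69.7, 71.6]), 21.4)
[[243, 205, 14, 12, 65], [341, 233, 5, 6, 13], [191, 236, 321, 148, 19426], [228, 359, 4, 10, 17], [269, 378, 14, 6, 30]]
```

View pics/t22c.png

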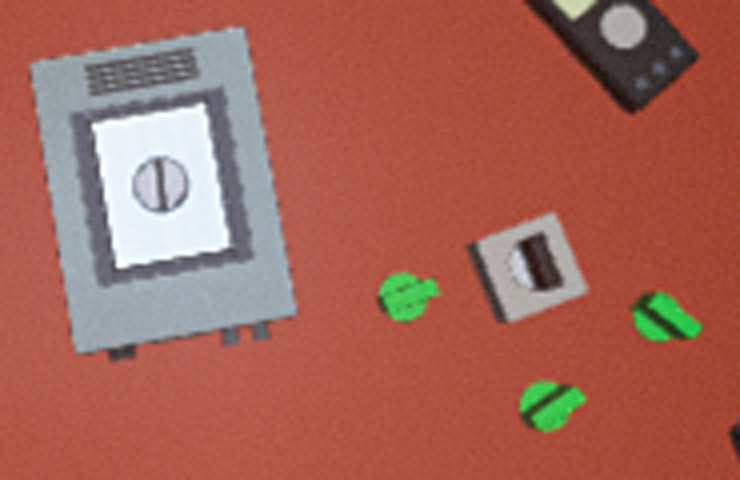

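View pics/s22.png

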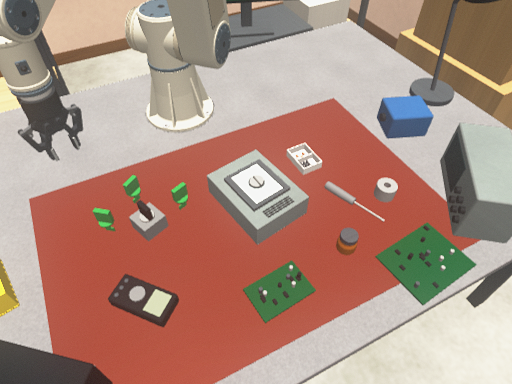

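The last top and scene pictures show the key upright in its stand at crop pixel (537,262) and the cam slot at crop pixel (161,184) lying along the power supply's long axis. The bystanders and look-alikes have not moved. Handing in.

```bash
python3 -c "
from rig import ticket; print(ticket.sign_off())"
```

```text
the job is handed in; nothing more can be done
None
```

The cam is turned clockwise to its stop, the cover is down flush, and the key is back in its stand and released. The job was handed in at about 23 s.

**Cam and cover:** The wrist camera shows the head 4.0 mm lower and the slot within 0.2° of the seated direction. Cover and frame are at equal height, 93.4 mm each in the camera's reading.

**Forces:** The highest contact force I read was about 3 N. At the stop I read a turning moment of 0.31 N m, right at the 0.3 N m limit allowing for sensor noise of about 0.05, and I backed off at once. That is the one reading that was not comfortably inside its limit.

**Key:** It rests at the same height as when I took it. It stands within about 1 mm and 1° of its original pose, upright in the last pictures.

**Rest of the bench:** Comparing top pictures before and after, nothing changed except the cam, the slight key shift and the arm.

**Disagreements:**
- The fingertips stood about 24 mm behind the reported TCP, not 8 mm ahead. Both the wrist and scene cameras agreed, so I worked from what they showed.
- The top and wrist cameras differed by 2 to 3 mm on where things were. I used the wrist camera.
- The slot's angle read 8.5° to 8.8° from the picture against 10.3° for the housing. The depth image gave 0.2° off, and I trusted that together with the height and torque readings.

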